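# Feel out the heavy side of a crank wheel

## Task

The wooden crank wheel of the drum sander sits on a stiff-running balancing stand and has steel ballast sealed inside it, off-centre and out of sight. Take it by its handle and crank it at least one full turn from where it stood to feel which side is heavy, then turn it so that the heavy side is straight down and finish still gripping the handle there, so that the spot can be marked; leave the other things on the bench where they are.

Things in the scene. Friction and masses are not known exactly. Their poses are not given: they have to be found in the camera images.
- axle (a point): the wheel's centre: the point on the wheel's level axis in the plane of the disc's front face, 130 mm above the bench. Its x axis runs level along the wheel's axis, out of the front face, the way the handle points; its z axis is up. It is fixed to the stand and does not turn. The disc is laminated wood, 130 mm across, 28 mm thick, lying behind the front face; a steel nut stands out 11 mm at its centre
- stand: steel balancing stand, bolted down; origin on the bench straight below axle, same axes. Base plate 150 x 130 x 16 mm, from x = -130 to +20 mm; upright 70 mm wide, 181 mm high, behind the disc. The level bearing is stiff: about 0.19 N m of steady drag, so the wheel stays wherever it is left
- handle_grip (a point): grip point on the centre line of the crank handle, 62 mm out from the disc's front face and 50 mm off the wheel's axis
- handle: round dark wooden crank handle, 22 mm in diameter, parallel to the wheel's axis, reaching from 14 to 88 mm out from the disc's front face; origin on its centre line in the plane of that face. It spins freely on its own pin, so it can be pinched and carried round in a full circle without letting go
- wheel (a joint): how far the wheel has turned since the start (rad), 0 wherever the handle then stands; grows as it turns clockwise seen facing its front, handle towards the viewer; free for six turns either way. The hidden ballast's pull varies as a sine of the angle, peak 0.1 to 0.165 N m (2 to 3.3 N at the handle), less than the drag; the rest is balanced. Where the ballast sits relative to the handle differs each time
- sanding_block: loose cork sanding block 100 x 55 x 30 mm, bystander; origin at the centre of its underside
- jar: loose glass jar with a steel cap, 64 mm in diameter, 75 mm high, bystander; origin at the centre of its underside
- neck_rest: loose wooden rest 120 x 60 x 55 mm with two raised dark ends, bystander; origin at the centre of its underside

How it is judged:
By the outcome, as a careful person would: the job done as asked, in the order asked, and still so for the second after the job is handed in, while the arm keeps its last pose, push and grip.
It also fails if it takes over 61 s, if anything falls off the work surface, if the arm or the gripper's body presses on something with over 40 N, if the wrist force passes 120 N, or if a joint passes its speed limit or range.

## Robot

A 7-joint arm with a two-finger parallel gripper is mounted at the origin on the work surface. World frame = base frame: x ahead of the robot, y to its left, z up, the work surface at z = 0. Lengths are in m, angles in rad, forces in N, time in s.
With the tool pointing down it reaches from about 0.4 to 0.85 m from the base axis. Payload 4.5 kg.
Tool frame: the origin (TCP) lies midway between the tips of the shut fingers; the grasp point (between the pads) lies 19 mm behind it; z points along the fingers, y is the direction in which the jaws open and shut (so a half turn about z gives the same grasp; the last joint's range is limited). The gripper opens to 88 mm and grips with 3 to 60 N. Pads are 18 mm wide; open, the fingers measure 123 mm over their backs; the gripper's body (75 mm by 187 mm) begins 45 mm behind the grasp point.
Start: joints at [-1.23, 0.689, -0.195, 1.565, 0.157, 0.902, -0.215], TCP at [0.189, 0.596, 0.239] pointing down, gripper open.
Joint ranges: [-3.01, 3.01], [-0.46, 2.08], [-1.47, 1.51], [0.13, 2.56], [-1, 4.14], [0.04, 2.09], [-2.66, 2.66]. Speed limits (rad/s): [2.57, 2.57, 3.14, 3.14, 3.14, 3.14, 3.14].

## Interface

Orientations are given as a unit quaternion [x, y, z, w].
In Python, from plant import r gives the robot as it stands.
- The arm moves only by the tool play_rows, never from a script. Its argument "targets" is a list of rows, each an object of numbers: "jaw": the closure, from 0 (fully open) to 1 (shut); "dx", "dy", "dz": the shift along the tool's x, y, z in m; "yaw": the turn about the tool's z in rad. A call has exactly 5 rows; each row shifts and turns the pose as measured when the row begins, along the tool's axes as they then stand; what a row does not reach is not made up. A row lasts 1/10 s, in which the tool goes at most 50 mm and 8.59 degrees, less where a joint would pass 70% of its speed; a pose out of reach is approached as far as the arm can. A call with a gripper value outside its range is refused whole. The fingers move at their own pace and stop on an object; "squeeze" is the grip in N (left out, the last holds). Time passes only in rows, so rows that do not move let the fingers close, or fill a call up. It gives the time, the measured TCP pose, the force and the opening at its end, in the units of the state.
- r.get_state(): the state, without advancing time (a new reading comes with each control period).
- r.snapshot(name): name is "side" or "top"; returns a dict with "frame" (384x512x3 uint8, red, green, blue), "z_map" (384x512 float32, m along the optical axis (not along the pixel's ray), 0 where there is no reading), "mtx" (3x3 intrinsics, pixels), "dist_coeffs" ([k1, k2, p1, p2, k3] as OpenCV has them; the pictures are not rectified), "position" and "orientation" of the camera in the world. Camera axes: x right, y up, looking along -z (the intrinsics and any distortion apply to the point x, -y, -z); pixel columns grow to the right and rows downward; lengths in m; the calibration is good to about 2 mm. A picture is of the moment at which its call begins.
- r.finish_job(): hands the job in, once; it reports no verdict.
The state is a dict: "clock": time; "q": joint angles; "qd": joint speeds; "joint_torque": joint torques, N m; "tool_pos": TCP position; "eef_rot": TCP orientation; "contact_force": force on the tool from outside, world axes, zero at the start; "moment": the same for the moment, N m; "opening": opening from 0.0 (shut) to 1.0 (fully open).
Only numpy, scipy, OpenCV 4.12 (cv2) and the standard library are available. Lean on these libraries where they do the work, as an engineer would, in place of code of your own. Each camera call takes 0.05 s, during which the arm holds its last target.

## Working session

There is one attempt and no reset: what is moved stays moved. The work goes in short steps, Python scripts to look and compute and a tool call to move; the robot and the scene stay as the last step left them, time stands still between calls to the robot, and variables do not carry over. Pictures are saved under pics/ and viewed, and the job is handed in when it is done.

Besides the shell and the picture viewer there is one more tool, called as a command line: name --argument value ..., lists and objects as JSON in quotes. play_rows: Moves the arm, as the interface text tells. Its arguments: {"type":"object","properties":{"targets":{"type":"array"},"squeeze":{"type":"number"}},"required":["targets"]}

```bash
ls; mkdir -p pics
python3 - <<'E'
from plant import r
import cv2,numpy as np
s=r.get_state()
print({k:np.round(v,3).tolist() for k,v in s.items()})
for n in("side","top"):
    d=r.snapshot(n); cv2.imwrite(f"pics/{n}0.png",d["frame"][:,:,::-1]); print(n,d["mtx"],d["dist_coeffs"],d["position"],d["orientation"],(d["z_map"]>0).mean())
E
```

```text
pics
{'clock': 0.0, 'q': [-1.23, 0.69, -0.195, 1.566, 0.157, 0.902, -0.215], 'qd': [-0.0, -0.001, -0.001, 0.001, 0.001, -0.001, -0.0], 'joint_torque': [0.0, -52.757, -1.267, -15.343, -0.053, 0.007, 0.0], 'tool_pos': [0.189, 0.595, 0.238], 'eef_rot': [0.153, 0.988, -0.001, -0.0], 'contact_force': [0.458, 0.239, -0.056], 'moment': [0.019, 0.026, 0.019], 'opening': 0.996}
side [[392.63870779   0.         254.58306421]
 [  0.         392.63870779 189.76269837]
 [  0.           0.           1.        ]] [-0.07886233  0.          0.          0.          0.        ] [0.40070221 0.74279928 0.81726006] [-0.02529461  0.39427692  0.91566579 -0.0739057 ] 0.9961344401041666
top [[411.15773991   0.         254.22078067]
 [  0.         411.15773991 192.90206716]
 [  0.           0.           1.        ]] [-0.02162512  0.          0.          0.          0.        ] [0.31659576 0.05255801 1.45579771] [-0.05336752  0.05498924  0.7102614  -0.69975484] 0.9959818522135416
```

View pics/side0.png

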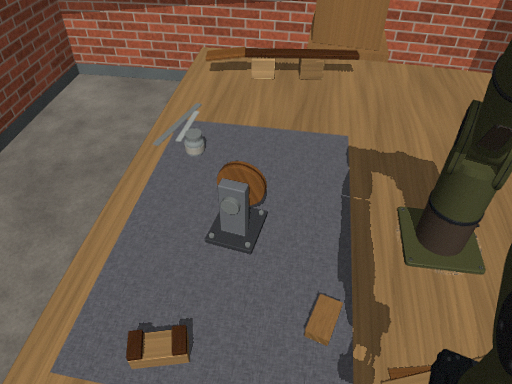

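View pics/top0.png

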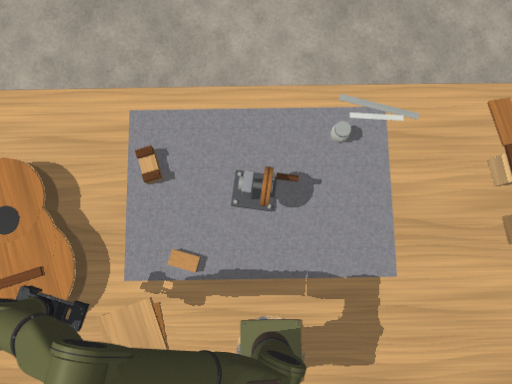

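```bash
cat > h.py <<'E'
from plant import r
import cv2,numpy as np
from scipy.spatial.transform import Rotation as R
def cloud(d):
    H,W=d["z_map"].shape
    u,v=np.meshgrid(np.arange(W),np.arange(H))
    p=cv2.undistortPoints(np.stack([u,v],-1).reshape(-1,1,2).astype(np.float64),d["mtx"],d["dist_coeffs"]).reshape(H,W,2)
    z=d["z_map"]
    c=np.stack([p[...,0]*z,-p[...,1]*z,-z],-1)
    return c@R.from_quat(d["orientation"]).as_matrix().T+d["position"]
E
python3 - <<'E'
from h import *
d=r.snapshot("top");P=cloud(d);f=d["frame"]
cv2.imwrite("pics/topc.png",cv2.resize(f[140:230,210:340,::-1],None,fx=6,fy=6,interpolation=cv2.INTER_NEAREST))
for v in range(165,195,3):
    print(v,[(u,*np.round(P[v,u],3)) for u in range(240,306,6)])
d=r.snapshot("side");P2=cloud(d);f=d["frame"]
cv2.imwrite("pics/sidec.png",cv2.resize(f[150:260,190:290,::-1],None,fx=5,fy=5,interpolation=cv2.INTER_NEAREST))
np.save("top.npy",P);np.save("side.npy",P2)
E
```

```text
165 [(240, np.float64(0.644), np.float64(0.097), np.float64(0.003)), (246, np.float64(0.644), np.float64(0.076), np.float64(0.001)), (252, np.float64(0.644), np.float64(0.054), np.float64(0.002)), (258, np.float64(0.643), np.float64(0.032), np.float64(0.002)), (264, np.float64(0.644), np.float64(0.01), np.float64(-0.003)), (270, np.float64(0.642), np.float64(-0.011), np.float64(0.004)), (276, np.float64(0.643), np.float64(-0.033), np.float64(-0.002)), (282, np.float64(0.641), np.float64(-0.054), np.float64(0.005)), (288, np.float64(0.642), np.float64(-0.076), np.float64(0.001)), (294, np.float64(0.642), np.float64(-0.098), np.float64(-0.0)), (300, np.float64(0.642), np.float64(-0.12), np.float64(-0.001))]
168 [(240, np.float64(0.633), np.float64(0.098), np.float64(0.002)), (246, np.float64(0.633), np.float64(0.076), np.float64(-0.0)), (252, np.float64(0.631), np.float64(0.054), np.float64(0.008)), (258, np.float64(0.63), np.float64(0.033), np.float64(0.013)), (264, np.float64(0.632), np.float64(0.011), np.float64(0.003)), (270, np.float64(0.595), np.float64(-0.004), np.float64(0.169)
[... 5345 characters left out ...]
.float64(0.543), np.float64(0.098), np.float64(0.017)), (246, np.float64(0.521), np.float64(0.074), np.float64(0.158)), (252, np.float64(0.534), np.float64(0.055), np.float64(0.073)), (258, np.float64(0.542), np.float64(0.034), np.float64(0.019)), (264, np.float64(0.515), np.float64(0.018), np.float64(0.186)), (270, np.float64(0.515), np.float64(-0.001), np.float64(0.187)), (276, np.float64(0.543), np.float64(-0.03), np.float64(0.003)), (282, np.float64(0.544), np.float64(-0.052), np.float64(-0.001)), (288, np.float64(0.542), np.float64(-0.073), np.float64(0.007)), (294, np.float64(0.542), np.float64(-0.095), np.float64(0.002)), (300, np.float64(0.317), np.float64(0.053), np.float64(1.456))]
```

View pics/topc.png

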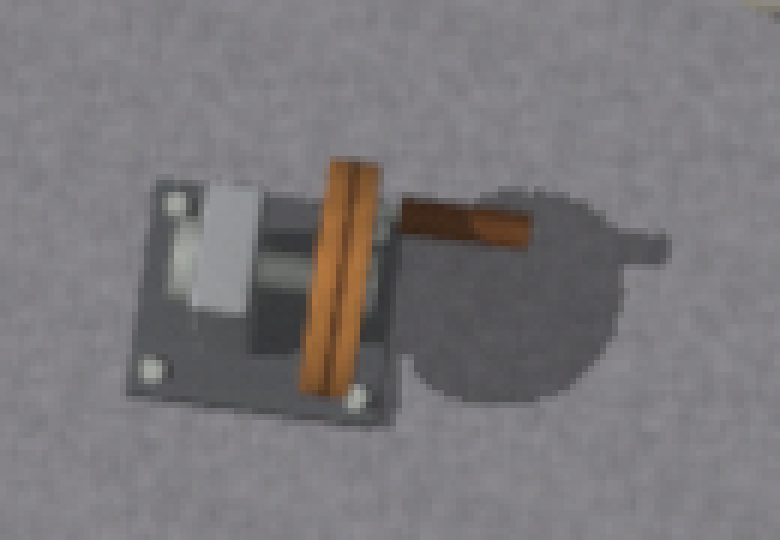

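View pics/sidec.png

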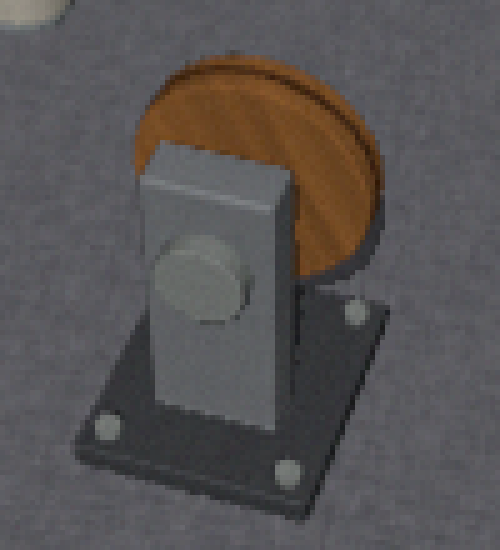

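Run:
```python
from h import *
d=r.snapshot("top");P=cloud(d);f=d["frame"]
hsv=cv2.cvtColor(f,cv2.COLOR_RGB2HSV)
roi=np.zeros(f.shape[:2],bool);roi[150:225,225:310]=1
brown=roi&(hsv[...,0]<20)&(hsv[...,1]>110)
disc=brown&(P[...,1]>-0.02)&(P[...,2]>.03)
han=brown&(P[...,1]<-0.02)&(P[...,2]>.03)
def ray(uv,z):
    p=cv2.undistortPoints(np.float64(uv).reshape(-1,1,2),d["mtx"],d["dist_coeffs"]).reshape(-1,2)
    c=np.c_[p[:,0],-p[:,1],-np.ones(len(p))]@R.from_quat(d["orientation"]).as_matrix().T
    t=(z-d["position"][2])/c[:,2]
    return d["position"]+c*t[:,None]
v,u=np.nonzero(han);print("handle px",len(u),"z",np.median(P[han][:,2]))
rect=cv2.minAreaRect(np.c_[u,v].astype(np.float32));print(rect, cv2.boxPoints(rect))
for z in(.105,.11): print(ray(cv2.boxPoints(rect),z).round(4).tolist())
Q=P[han];m=Q.mean(0);w,V=np.linalg.eigh(np.cov(Q[:,:2].T));print("mean",m,"axis",V[:,1])
Q=P[disc];m=Q.mean(0);w,V=np.linalg.eigh(np.cov(Q[:,:2].T));print("disc mean",m,"norm",V[:,0],"minmax along normal",np.percentile((Q[:,:2]-m[:2])@V[:,0],[1,50,99]),np.percentile((Q[:,:2]-m[:2])@V[:,1],[0,100]))
# fit rim: circle height
print("base corners",ray([[236.2,170],[231.2,205.8],[275,211.2]],.016).round(4).tolist())
# upright
up=roi&(hsv[...,1]<60)&(P[...,2]>.165)
Q=P[up];v,u=np.nonzero(up);rc=cv2.boxPoints(cv2.minAreaRect(np.c_[u,v].astype(np.float32)));print("upright",ray(rc,.181).round(4).tolist())
```

```text
handle px 104 z 0.11673582008477712
((287.0, 177.0), (20.497766494750977, 5.174193382263184), 5.710593223571777) [[276.54456 178.55446]
 [277.0594  173.40593]
 [297.45544 175.44554]
 [296.9406  180.59407]]
[[0.5728, -0.0275, 0.105], [0.5903, -0.0296, 0.105], [0.5824, -0.0977, 0.105], [0.5649, -0.0955, 0.105]]
[[0.5719, -0.0272, 0.11], [0.5893, -0.0293, 0.11], [0.5814, -0.0972, 0.11], [0.564, -0.0949, 0.11]]
mean [ 0.5757375  -0.06227435  0.11644316] axis [0.14225004 0.98983076]
disc mean [0.53074429 0.01095389 0.20183102] norm [-0.16706491 -0.9859459 ] minmax along normal [-0.01286216 -0.00011731  0.01347725] [-0.06991394  0.21808945]
base corners [[0.6229, 0.1107, 0.016], [0.4943, 0.1294, 0.016], [0.4729, -0.0246, 0.016]]
upright [[0.6298, 0.1236, 0.181], [0.6334, -0.1122, 0.181], [0.4209, -0.1112, 0.181], [0.4175, 0.1188, 0.181]]
```

Run:
```python
from h import *
from scipy.optimize import least_squares
n=np.array([-0.141,-0.990,0]);n/=np.linalg.norm(n);e=np.array([-n[1],n[0],0])
for name in("top","side"):
    d=r.snapshot(name);P=cloud(d);hsv=cv2.cvtColor(d["frame"],cv2.COLOR_RGB2HSV)
    br=(hsv[...,0]<20)&(hsv[...,1]>100)&(np.linalg.norm(P[...,:2]-[.54,-.01],axis=-1)<.12)&(P[...,2]>.03)
    Q=P[br];a=Q@n;b=Q@e;z=Q[:,2]
    D=(a<np.dot([.54,-.0114,0],n)+.006)
    print(name,D.sum(),"a pct",np.percentile(a[D],[0,2,5,50,95,98,100]).round(4),"b",np.percentile(b[D],[0,2,98,100]).round(4),"zmax",np.percentile(z[D],[2,98,100]).round(4))
    print(" axle a est",np.dot([.5401,-.0114,0],n)," b est",np.dot([.5401,-.0114,0],e))
    if name=="top":
        Dr=D&(z>.14)
        s=least_squares(lambda c:np.hypot(b[Dr]-c[0],z[Dr]-.130)-.065,[.5],loss="soft_l1",f_scale=.003);print("b center",s.x)
    H=~D;print(" handle",H.sum(),"a",np.percentile(a[H],[0,5,95,100]).round(4) if H.any() else 0,"b",np.percentile(b[H],[0,50,100]) if H.any() else 0,"z",np.percentile(z[H],[5,50,90,95]) if H.any() else 0)
    if name=="top":
        vis=H&(a>0)
        s=least_squares(lambda c:np.hypot(b[H]-c[0],z[H]-c[1])-.011,[b[H].mean(),z[H].max()-.011],loss="soft_l1",f_scale=.003);print("handle b,z",s.x)
```

```text
top 333 a pct [-0.1003 -0.0983 -0.0974 -0.0854 -0.0732 -0.0724 -0.0718] b [0.473  0.4747 0.5895 0.5935] zmax [0.137  0.1994 0.202 ]
 axle a est -0.06486871625573165  b est 0.5363114949834036
b center [0.53836215]
 handle 109 a [-0.0544 -0.0508  0.0105  0.0143] b [0.57075026 0.57871516 0.58737292] z [0.1092386  0.11587746 0.1208271  0.12137615]
handle b,z [0.58306128 0.10734795]
side 1080 a pct [-0.1401 -0.0997 -0.099  -0.0964 -0.0765 -0.0738 -0.0699] b [0.4719 0.4742 0.5925 0.5992] zmax [0.0891 0.1948 0.1978]
 axle a est -0.06486871625573165  b est 0.5363114949834036
 handle 0 a 0 b 0 z 0
```

play_rows --targets '[{"jaw": 0,"dx": -0.035,"dy": -0.032,"dz": -0.01,"yaw": 0.14},{"jaw": 0,"dx": -0.039,"dy": -0.027,"dz": -0.01,"yaw": 0.14},{"jaw": 0,"dx": -0.043,"dy": -0.021,"dz": -0.01,"yaw": 0.14},{"jaw": 0,"dx": -0.045,"dy": -0.015,"dz": -0.01,"yaw": 0.14},{"jaw": 0,"dx": -0.047,"dy": -0.009,"dz": -0.01,"yaw": 0.14}]' --squeeze 40

```text
clock: 0.85
tool_pos: [0.3033, 0.3891, 0.2868]
eef_rot: [0.488, 0.873, 0.001, -0.004]
contact_force: [0.9, -0.5, -0.3]
opening: 0.997
```

```bash
cat >> h.py <<'E'
n=np.array([-0.141,-0.990,0]);n/=np.linalg.norm(n);e=np.array([-n[1],n[0],0])
def w(a,b,z): return a*n+b*e+np.array([0,0,z])
def togo(tgt):
    s=r.get_state();M=R.from_quat(s["eef_rot"]).as_matrix()
    ang=np.arctan2(e@M[:,0],e@M[:,1])
    print("t",round(s["clock"],2),"togo tool",(M.T@(tgt-s["tool_pos"])).round(4),"yaw",-ang.round(3),"F",np.round(s["contact_force"],2),"q",np.round(s["q"],2),"op",round(s["opening"],3))
    print("tool z",M[:,2].round(3))
E
python3 -c "
from h import *
togo(w(-.010,.580,.24))"
```

```text
t 0.85 togo tool [-0.5356 -0.0093  0.0433] yaw 0.693 F [ 0.89 -0.49 -0.31] q [-0.98  0.45 -0.02  1.9   0.    0.8  -0.45] op 0.997
tool z [-0.006  0.004 -1.   ]
```

play_rows --targets '[{"jaw": 0,"dx": -0.048,"dy": -0.001,"dz": 0,"yaw": 0.14},{"jaw": 0,"dx": -0.047,"dy": 0.006,"dz": 0,"yaw": 0.14},{"jaw": 0,"dx": -0.046,"dy": 0.012,"dz": 0,"yaw": 0.14},{"jaw": 0,"dx": -0.044,"dy": 0.019,"dz": 0,"yaw": 0.14},{"jaw": 0,"dx": -0.041,"dy": 0.025,"dz": 0,"yaw": 0.14}]'

```text
clock: 1.35
tool_pos: [0.427, 0.1748, 0.2881]
eef_rot: [0.767, 0.642, 0.003, -0.004]
contact_force: [1.0, 0.4, 0.3]
opening: 1.0
```

```bash
python3 -c "
from h import *
togo(w(-.010,.580,.24))"
```

```text
t 1.35 togo tool [-0.2172  0.1898  0.0455] yaw -0.035 F [0.99 0.39 0.32] q [-0.61  0.41  0.19  1.99 -0.13  0.75 -0.52] op 1.0
tool z [ 0.     0.011 -1.   ]
```

play_rows --targets '[{"jaw": 0,"dx": -0.036,"dy": 0.031,"dz": 0,"yaw": -0.03},{"jaw": 0,"dx": -0.036,"dy": 0.031,"dz": 0,"yaw": 0},{"jaw": 0,"dx": -0.036,"dy": 0.031,"dz": 0,"yaw": 0},{"jaw": 0,"dx": -0.036,"dy": 0.031,"dz": 0,"yaw": 0},{"jaw": 0,"dx": -0.036,"dy": 0.031,"dz": 0,"yaw": 0}]'

```text
clock: 1.85
tool_pos: [0.5564, -0.0351, 0.2871]
eef_rot: [0.757, 0.653, 0.005, -0.004]
contact_force: [1.7, 0.1, -0.0]
opening: 0.999
```

```bash
python3 -c "
from h import *
togo(w(-.010,.580,.16))"
```

```text
t 1.85 togo tool [-0.0351  0.0243  0.1267] yaw -0.006 F [ 1.74  0.11 -0.01] q [-0.12  0.54  0.18  1.72 -0.13  0.88 -0.03] op 0.999
tool z [ 0.003  0.012 -1.   ]
```

play_rows --targets '[{"jaw": 0,"dx": -0.018,"dy": 0.012,"dz": 0.02,"yaw": 0},{"jaw": 0,"dx": -0.017,"dy": 0.012,"dz": 0.03,"yaw": 0},{"jaw": 0,"dx": 0,"dy": 0,"dz": 0.035,"yaw": 0},{"jaw": 0,"dx": 0,"dy": 0,"dz": 0.02,"yaw": 0},{"jaw": 0,"dx": 0,"dy": 0,"dz": 0,"yaw": 0}]'

```text
clock: 2.35
tool_pos: [0.5814, -0.0853, 0.1796]
eef_rot: [0.762, 0.648, 0.007, 0.001]
contact_force: [-0.0, -0.2, 1.0]
opening: 0.999
```

Run:
```python
from h import *
togo(w(-.010,.580,.088))
d=r.snapshot("top"); cv2.imwrite("pics/top1.png",d["frame"][:,:,::-1])
d=r.snapshot("side"); cv2.imwrite("pics/side1.png",cv2.resize(d["frame"][80:300,150:400,::-1],None,fx=3,fy=2.7))
for i in range(4):
    s=r.get_state();print(np.round(s["contact_force"],2),s["clock"],np.round(s["moment"],3))
```

```text
t 2.35 togo tool [ 0.0115 -0.0089  0.0916] yaw -0.02 F [-0.04 -0.18  1.05] q [-0.01  0.72  0.14  1.76 -0.16  0.66  0.06] op 0.999
tool z [ 0.012  0.007 -1.   ]
[ 0.79 -0.56  0.12] 2.45 [-0.128  0.09  -0.014]
[ 0.79 -0.56  0.12] 2.45 [-0.128  0.09  -0.014]
[ 0.79 -0.56  0.12] 2.45 [-0.128  0.09  -0.014]
[ 0.79 -0.56  0.12] 2.45 [-0.128  0.09  -0.014]
```

View pics/top1.png

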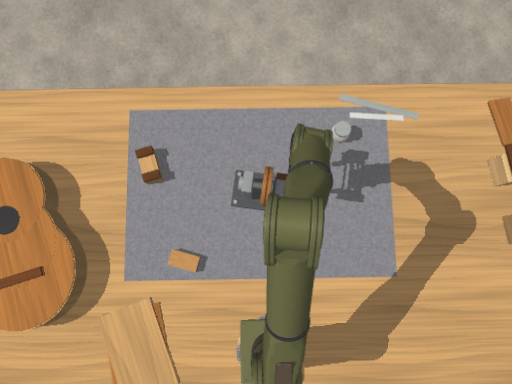

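View pics/side1.png

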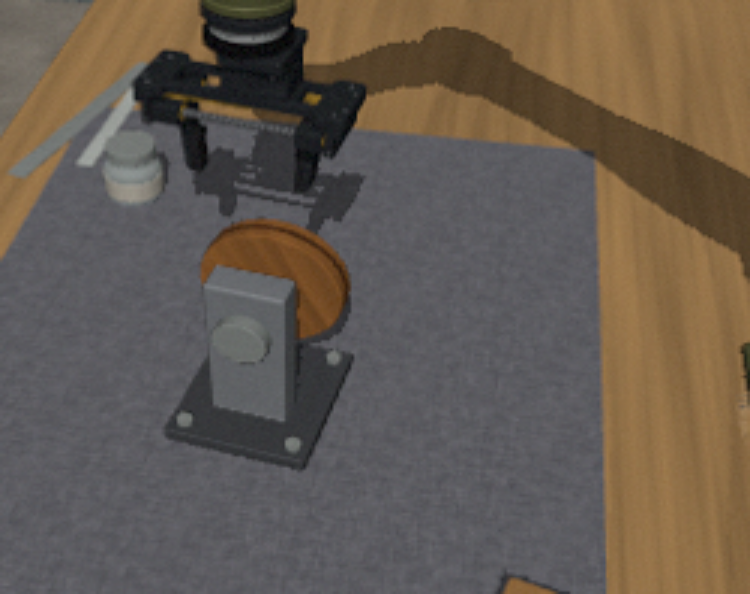

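play_rows --targets '[{"jaw": 0,"dx": 0.011,"dy": -0.008,"dz": 0.01,"yaw": -0.02},{"jaw": 0,"dx": 0,"dy": 0,"dz": 0.02,"yaw": 0},{"jaw": 0,"dx": 0,"dy": 0,"dz": 0.02,"yaw": 0},{"jaw": 0,"dx": 0,"dy": 0,"dz": 0.01,"yaw": 0},{"jaw": 0,"dx": 0,"dy": 0,"dz": 0,"yaw": 0}]'

```text
clock: 2.95
tool_pos: [0.5846, -0.0705, 0.1294]
eef_rot: [0.754, 0.657, 0.015, 0.009]
contact_force: [-0.4, -0.1, -0.0]
opening: 1.003
```

Run:
```python
from h import *
togo(w(-.010,.580,.088))
```

```text
t 2.95 togo tool [-0.003 -0.01   0.041] yaw 0.005 F [-0.38 -0.11 -0.01] q [-0.02  0.78  0.11  1.81 -0.18  0.52  0.08] op 1.003
tool z [ 0.033  0.006 -0.999]
```

play_rows --targets '[{"jaw": 0,"dx": -0.001,"dy": -0.003,"dz": 0.01,"yaw": 0},{"jaw": 0,"dx": -0.001,"dy": -0.003,"dz": 0.01,"yaw": 0},{"jaw": 0,"dx": -0.001,"dy": -0.003,"dz": 0.01,"yaw": 0},{"jaw": 0,"dx": 0,"dy": 0,"dz": 0.007,"yaw": 0},{"jaw": 0,"dx": 0,"dy": 0,"dz": 0,"yaw": 0}]'

```text
clock: 3.45
tool_pos: [0.5778, -0.0725, 0.0922]
eef_rot: [0.754, 0.657, 0.016, 0.01]
contact_force: [0.5, -0.2, -0.5]
opening: 1.001
```

Run:
```python
from h import *
togo(w(-.010,.580,.088))
```

```text
t 3.45 togo tool [ 0.0003 -0.0024  0.0041] yaw 0.005 F [ 0.54 -0.24 -0.49] q [-0.    0.83  0.09  1.86 -0.19  0.42  0.09] op 1.001
tool z [ 0.038  0.006 -0.999]
```

play_rows --targets '[{"jaw": 0.3,"dx": 0,"dy": -0.002,"dz": 0.004,"yaw": 0},{"jaw": 0.6,"dx": 0,"dy": 0,"dz": 0,"yaw": 0},{"jaw": 1,"dx": 0,"dy": 0,"dz": 0,"yaw": 0},{"jaw": 1,"dx": 0,"dy": 0,"dz": 0,"yaw": 0},{"jaw": 1,"dx": 0,"dy": 0,"dz": 0,"yaw": 0}]' --squeeze 35

```text
clock: 3.95
tool_pos: [0.5765, -0.0724, 0.0881]
eef_rot: [0.754, 0.657, 0.017, 0.011]
contact_force: [-0.4, -0.2, -0.7]
opening: 0.568
```

Run:
```python
from h import *
togo(w(-.010,.580,.088))
d=r.snapshot("top"); cv2.imwrite("pics/top2.png",cv2.resize(d["frame"][130:260,200:380,::-1],None,fx=4,fy=4))
d=r.snapshot("side"); cv2.imwrite("pics/side2.png",cv2.resize(d["frame"][80:300,150:400,::-1],None,fx=3,fy=2.7))
s=r.get_state();print(np.round(s["contact_force"],2),s["clock"],s["opening"])
```

```text
t 3.95 togo tool [ 0.0004 -0.0009  0.0001] yaw 0.005 F [-0.4  -0.16 -0.72] q [-0.    0.84  0.09  1.86 -0.19  0.41  0.09] op 0.568
tool z [ 0.04   0.006 -0.999]
[0.39 0.64 0.25] 4.05 0.4810270103601723
```

View pics/side2.png

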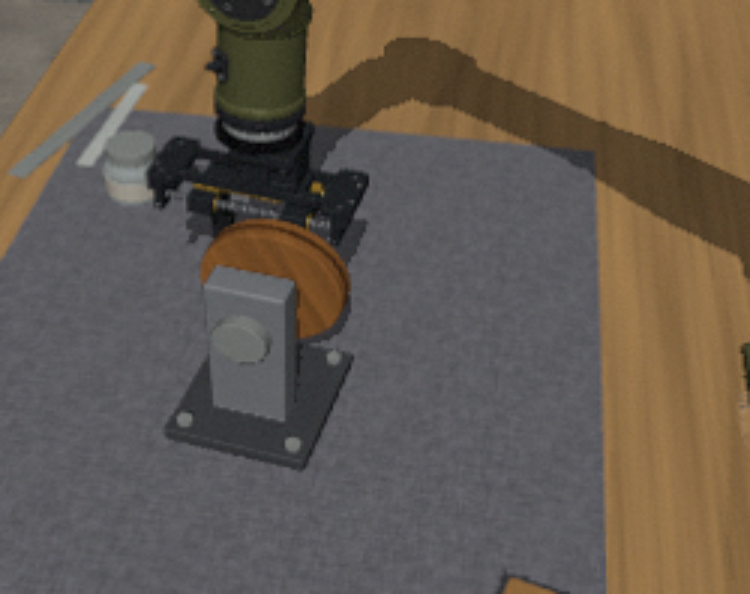

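View pics/top2.png

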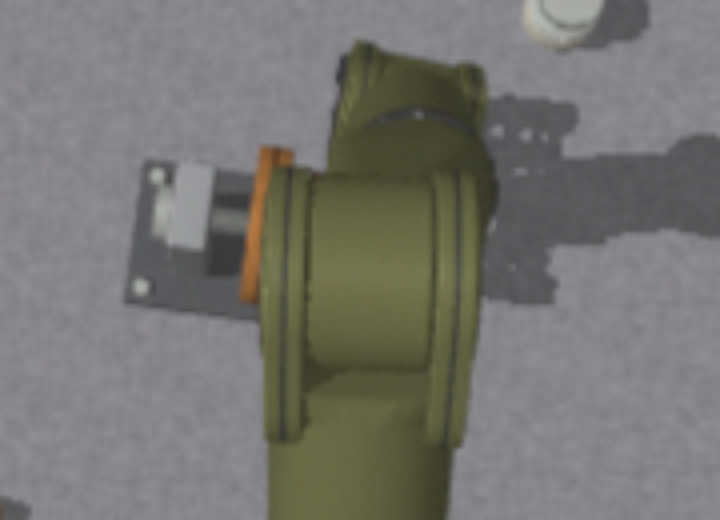

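play_rows --targets '[{"jaw": 1,"dx": 0,"dy": 0,"dz": 0,"yaw": 0},{"jaw": 1,"dx": 0,"dy": 0,"dz": 0,"yaw": 0},{"jaw": 1,"dx": 0,"dy": 0,"dz": 0,"yaw": 0},{"jaw": 1,"dx": 0,"dy": 0,"dz": 0,"yaw": 0},{"jaw": 1,"dx": 0,"dy": 0,"dz": 0,"yaw": 0}]' --squeeze 35

```text
clock: 4.55
tool_pos: [0.5771, -0.0724, 0.0884]
eef_rot: [0.754, 0.657, 0.017, 0.011]
contact_force: [-0.2, -0.1, -0.6]
opening: 0.236
```

```bash
cat >> h.py <<'E'
AX=w(-.0718,.5365,.130)
def log(show=True):
    import json
    s=r.get_state();M=R.from_quat(s["eef_rot"]).as_matrix()
    g=s["tool_pos"]-.019*M[:,2];a,b,z=(g-AX)@n,(g-AX)@e,g[2]-.13
    phi=np.degrees(np.arctan2(b,z));rad=np.hypot(b,z)
    t=np.cos(np.radians(phi))*e-np.sin(np.radians(phi))*np.array([0,0,1.]);rr=(b*e+z*np.array([0,0,1.]))/rad
    F=-np.array(s["contact_force"])
    print(f't {s["clock"]:.2f} phi {phi:.1f} rad {rad*1e3:.1f} a {a*1e3:.1f} Ftan {F@t:.2f} Frad {F@rr:.2f} Fax {F@n:.2f} op {s["opening"]:.3f} tilt {np.degrees([M[:,2]@e,M[:,2]@n]).round(1)} v {np.abs(s["qd"]).max():.2f} yaw {-np.arctan2(e@M[:,0],e@M[:,1]):.3f}')
    open("log.jsonl","a").write(json.dumps({k:np.array(v).tolist() for k,v in s.items()})+"\n")
    return s
def nxt(step=3.6,rad=50,c=(0,0)):
    s=r.get_state();M=R.from_quat(s["eef_rot"]).as_matrix();g=s["tool_pos"]-.019*M[:,2]
    b,z=(g-AX)@e,g[2]-.13;ph=np.arctan2(b-c[0],z-c[1]);p=np.array([b,z])
    for i in range(1,6):
        q=np.array([rad/1e3*np.sin(ph+np.radians(step)*i)+c[0],rad/1e3*np.cos(ph+np.radians(step)*i)+c[1]]);dd=M.T@((q-p)[0]*e+(q-p)[1]*np.array([0,0,1.]));p=q
        print("  row",dd.round(4))
E
python3 -c "
from h import *
log();nxt()"
```

```text
t 4.55 phi 117.1 rad 49.7 a 62.4 Ftan -0.59 Frad -0.10 Fax -0.17 op 0.236 tilt [ 2.3 -0.6] v 0.00 yaw 0.005
  row [-0.     -0.0014  0.0028]
  row [-0.     -0.0018  0.0026]
  row [-0.     -0.0019  0.0025]
  row [-0.     -0.0021  0.0023]
  row [-0.     -0.0022  0.0022]
```

play_rows --targets '[{"jaw": 1,"dx": 0,"dy": -0.0015,"dz": 0.003,"yaw": 0},{"jaw": 1,"dx": 0,"dy": -0.002,"dz": 0.003,"yaw": 0},{"jaw": 1,"dx": 0,"dy": -0.002,"dz": 0.0025,"yaw": 0},{"jaw": 1,"dx": 0,"dy": -0.002,"dz": 0.0025,"yaw": 0},{"jaw": 1,"dx": 0,"dy": -0.002,"dz": 0.0025,"yaw": 0}]'

```text
clock: 5.05
tool_pos: [0.5669, -0.0708, 0.0742]
eef_rot: [0.754, 0.657, 0.017, 0.011]
contact_force: [-1.9, -0.1, 4.2]
opening: 0.231
```

```bash
python3 -c "
from h import *
log();nxt(4)"
```

```text
t 5.05 phi 137.4 rad 50.1 a 62.1 Ftan 1.43 Frad 4.36 Fax -0.33 op 0.231 tilt [ 2.2 -0.7] v 0.10 yaw 0.005
  row [-0.     -0.0028  0.0021]
  row [-0.     -0.0029  0.002 ]
  row [-0.     -0.003   0.0018]
  row [-0.     -0.0031  0.0016]
  row [-0.     -0.0032  0.0013]
```

play_rows --targets '[{"jaw": 1,"dx": 0,"dy": -0.003,"dz": 0.002,"yaw": 0},{"jaw": 1,"dx": 0,"dy": -0.003,"dz": 0.0018,"yaw": 0},{"jaw": 1,"dx": 0,"dy": -0.003,"dz": 0.0016,"yaw": 0},{"jaw": 1,"dx": 0,"dy": -0.003,"dz": 0.0013,"yaw": 0},{"jaw": 1,"dx": 0,"dy": -0.003,"dz": 0.001,"yaw": 0}]'

```text
clock: 5.55
tool_pos: [0.553, -0.0687, 0.0653]
eef_rot: [0.754, 0.657, 0.018, 0.012]
contact_force: [-0.0, 0.1, 1.3]
opening: 0.233
```

```bash
python3 -c "
from h import *
log();nxt(4)"
```

```text
t 5.55 phi 156.5 rad 49.9 a 62.1 Ftan 0.46 Frad 1.18 Fax 0.10 op 0.233 tilt [ 2.4 -0.7] v 0.11 yaw 0.004
  row [-0.     -0.0033  0.0013]
  row [ 0.     -0.0034  0.0009]
  row [ 0.     -0.0034  0.0007]
  row [ 0.     -0.0035  0.0004]
  row [ 0.     -0.0035  0.0002]
```

play_rows --targets '[{"jaw": 1,"dx": 0,"dy": -0.0033,"dz": 0.0013,"yaw": 0},{"jaw": 1,"dx": 0,"dy": -0.0034,"dz": 0.0009,"yaw": 0},{"jaw": 1,"dx": 0,"dy": -0.0034,"dz": 0.0007,"yaw": 0},{"jaw": 1,"dx": 0,"dy": -0.0035,"dz": 0.0004,"yaw": 0},{"jaw": 1,"dx": 0,"dy": -0.0035,"dz": 0.0002,"yaw": 0}]'

```text
clock: 6.05
tool_pos: [0.537, -0.0663, 0.0612]
eef_rot: [0.754, 0.657, 0.02, 0.014]
contact_force: [1.2, 1.2, 1.7]
opening: 0.232
```

```bash
python3 -c "
from h import *
log();nxt(4)"
```

```text
t 6.05 phi 175.8 rad 50.0 a 61.9 Ftan 1.14 Frad 1.64 Fax 1.34 op 0.232 tilt [ 2.7 -0.7] v 0.11 yaw 0.004
  row [ 0.     -0.0035 -0.    ]
  row [ 0.     -0.0035 -0.0003]
  row [ 0.     -0.0035 -0.0005]
  row [ 0.     -0.0034 -0.0008]
  row [ 0.     -0.0033 -0.001 ]
```

play_rows --targets '[{"jaw": 1,"dx": 0,"dy": -0.0035,"dz": 0,"yaw": 0},{"jaw": 1,"dx": 0,"dy": -0.0035,"dz": -0.0003,"yaw": 0},{"jaw": 1,"dx": 0,"dy": -0.0035,"dz": -0.0005,"yaw": 0},{"jaw": 1,"dx": 0,"dy": -0.0034,"dz": -0.0008,"yaw": 0},{"jaw": 1,"dx": 0,"dy": -0.0033,"dz": -0.001,"yaw": 0}]'

```text
clock: 6.55
tool_pos: [0.52, -0.0637, 0.0629]
eef_rot: [0.754, 0.657, 0.021, 0.015]
contact_force: [2.2, 1.1, -0.1]
opening: 0.232
```

```bash
python3 -c "
from h import *
log();nxt(4)"
```

```text
t 6.55 phi -164.1 rad 50.0 a 61.8 Ftan 2.02 Frad 0.45 Fax 1.42 op 0.232 tilt [ 2.9 -0.7] v 0.10 yaw 0.004
  row [ 0.     -0.0033 -0.0012]
  row [ 0.     -0.0032 -0.0015]
  row [ 0.     -0.0031 -0.0017]
  row [ 0.     -0.0029 -0.0019]
  row [ 0.     -0.0028 -0.0021]
```

play_rows --targets '[{"jaw": 1,"dx": 0,"dy": -0.0033,"dz": -0.0012,"yaw": 0},{"jaw": 1,"dx": 0,"dy": -0.0032,"dz": -0.0015,"yaw": 0},{"jaw": 1,"dx": 0,"dy": -0.0031,"dz": -0.0017,"yaw": 0},{"jaw": 1,"dx": 0,"dy": -0.0029,"dz": -0.0019,"yaw": 0},{"jaw": 1,"dx": 0,"dy": -0.0028,"dz": -0.0021,"yaw": 0}]'

```text
clock: 7.05
tool_pos: [0.5038, -0.0612, 0.071]
eef_rot: [0.754, 0.657, 0.021, 0.016]
contact_force: [3.8, 0.1, -1.2]
opening: 0.232
```

```bash
python3 -c "
from h import *
log();nxt(4)"
```

```text
t 7.05 phi -143.1 rad 50.1 a 61.6 Ftan 3.70 Frad 1.24 Fax 0.65 op 0.232 tilt [ 3.  -0.7] v 0.08 yaw 0.005
  row [ 0.     -0.0025 -0.0024]
  row [ 0.     -0.0024 -0.0025]
  row [ 0.     -0.0022 -0.0027]
  row [ 0.     -0.0021 -0.0028]
  row [ 0.     -0.0019 -0.003 ]
```

play_rows --targets '[{"jaw": 1,"dx": 0,"dy": -0.0025,"dz": -0.0024,"yaw": 0},{"jaw": 1,"dx": 0,"dy": -0.0024,"dz": -0.0025,"yaw": 0},{"jaw": 1,"dx": 0,"dy": -0.0022,"dz": -0.0027,"yaw": 0},{"jaw": 1,"dx": 0,"dy": -0.0021,"dz": -0.0028,"yaw": 0},{"jaw": 1,"dx": 0,"dy": -0.0019,"dz": -0.003,"yaw": 0}]'

```text
clock: 7.55
tool_pos: [0.4913, -0.0593, 0.0846]
eef_rot: [0.753, 0.657, 0.022, 0.016]
contact_force: [4.0, 0.8, -3.4]
opening: 0.234
```

```bash
python3 -c "
from h import *
log();nxt(4)"
```

```text
t 7.55 phi -121.7 rad 50.2 a 61.5 Ftan 4.90 Frad 1.49 Fax 1.34 op 0.234 tilt [ 3.  -0.7] v 0.07 yaw 0.005
  row [ 0.     -0.0014 -0.0032]
  row [ 0.     -0.0013 -0.0032]
  row [ 0.     -0.0011 -0.0033]
  row [ 0.     -0.0009 -0.0034]
  row [ 0.     -0.0006 -0.0034]
```

play_rows --targets '[{"jaw": 1,"dx": 0,"dy": -0.0014,"dz": -0.0032,"yaw": 0},{"jaw": 1,"dx": 0,"dy": -0.0013,"dz": -0.0032,"yaw": 0},{"jaw": 1,"dx": 0,"dy": -0.0011,"dz": -0.0033,"yaw": 0},{"jaw": 1,"dx": 0,"dy": -0.0009,"dz": -0.0034,"yaw": 0},{"jaw": 1,"dx": 0,"dy": -0.0006,"dz": -0.0034,"yaw": 0}]'

```text
clock: 8.05
tool_pos: [0.4845, -0.0583, 0.102]
eef_rot: [0.753, 0.657, 0.022, 0.015]
contact_force: [3.6, 1.5, -4.1]
opening: 0.229
```

```bash
python3 -c "
from h import *
log();nxt(4)"
```

```text
t 8.05 phi -100.3 rad 50.4 a 61.4 Ftan 4.59 Frad 2.53 Fax 2.01 op 0.229 tilt [ 2.9 -0.7] v 0.08 yaw 0.005
  row [ 0.      0.0001 -0.0035]
  row [ 0.     -0.0001 -0.0035]
  row [ 0.      0.0002 -0.0035]
  row [ 0.      0.0004 -0.0035]
  row [ 0.      0.0006 -0.0034]
```

play_rows --targets '[{"jaw": 1,"dx": 0,"dy": 0,"dz": -0.0035,"yaw": 0},{"jaw": 1,"dx": 0,"dy": 0,"dz": -0.0035,"yaw": 0},{"jaw": 1,"dx": 0,"dy": 0.0002,"dz": -0.0035,"yaw": 0},{"jaw": 1,"dx": 0,"dy": 0.0004,"dz": -0.0035,"yaw": 0},{"jaw": 1,"dx": 0,"dy": 0.0006,"dz": -0.0034,"yaw": 0}]'

```text
clock: 8.55
tool_pos: [0.4844, -0.0582, 0.1206]
eef_rot: [0.753, 0.657, 0.021, 0.015]
contact_force: [5.0, 0.3, -6.6]
opening: 0.233
```

```bash
python3 -c "
from h import *
log();nxt(4)"
```

```text
t 8.55 phi -79.1 rad 50.6 a 61.4 Ftan 5.57 Frad 6.07 Fax 1.01 op 0.233 tilt [ 2.9 -0.7] v 0.10 yaw 0.006
  row [ 0.      0.0015 -0.0032]
  row [ 0.      0.0012 -0.0033]
  row [ 0.      0.0014 -0.0032]
  row [ 0.      0.0016 -0.0031]
  row [ 0.      0.0018 -0.003 ]
```

play_rows --targets '[{"jaw": 1,"dx": 0,"dy": 0.0017,"dz": -0.0032,"yaw": 0},{"jaw": 1,"dx": 0,"dy": 0.0014,"dz": -0.0033,"yaw": 0},{"jaw": 1,"dx": 0,"dy": 0.0015,"dz": -0.0032,"yaw": 0},{"jaw": 1,"dx": 0,"dy": 0.0017,"dz": -0.0031,"yaw": 0},{"jaw": 1,"dx": 0,"dy": 0.0019,"dz": -0.003,"yaw": 0}]'

```text
clock: 9.05
tool_pos: [0.4904, -0.059, 0.1373]
eef_rot: [0.753, 0.657, 0.02, 0.013]
contact_force: [4.2, 1.8, -9.0]
opening: 0.23
```

```bash
python3 -c "
from h import *
log();nxt(4)"
```

```text
t 9.05 phi -58.9 rad 50.9 a 61.3 Ftan 5.70 Frad 7.98 Fax 2.33 op 0.230 tilt [ 2.6 -0.8] v 0.13 yaw 0.006
  row [ 0.      0.0028 -0.0024]
  row [ 0.      0.0022 -0.0027]
  row [ 0.      0.0024 -0.0025]
  row [ 0.      0.0026 -0.0023]
  row [ 0.      0.0027 -0.0022]
```

play_rows --targets '[{"jaw": 1,"dx": 0,"dy": 0.003,"dz": -0.0022,"yaw": 0},{"jaw": 1,"dx": 0,"dy": 0.0026,"dz": -0.0024,"yaw": 0},{"jaw": 1,"dx": 0,"dy": 0.0028,"dz": -0.0023,"yaw": 0},{"jaw": 1,"dx": 0,"dy": 0.0029,"dz": -0.0021,"yaw": 0},{"jaw": 1,"dx": 0,"dy": 0.003,"dz": -0.0019,"yaw": 0}]'

```text
clock: 9.55
tool_pos: [0.4991, -0.0604, 0.1482]
eef_rot: [0.753, 0.658, 0.016, 0.008]
contact_force: [0.2, 1.9, -8.6]
opening: 0.23
```

```bash
python3 -c "
from h import *
log();nxt(4)"
```

```text
t 9.55 phi -42.9 rad 50.7 a 61.4 Ftan 5.92 Frad 6.22 Fax 1.86 op 0.230 tilt [ 1.9 -0.7] v 0.13 yaw 0.007
  row [ 0.      0.0032 -0.0016]
  row [ 0.      0.0029 -0.002 ]
  row [ 0.      0.003  -0.0018]
  row [ 0.      0.0031 -0.0016]
  row [-0.      0.0032 -0.0014]
```

play_rows --targets '[{"jaw": 1,"dx": 0,"dy": 0.0034,"dz": -0.0015,"yaw": 0},{"jaw": 1,"dx": 0,"dy": 0.0032,"dz": -0.0018,"yaw": 0},{"jaw": 1,"dx": 0,"dy": 0.0034,"dz": -0.0016,"yaw": 0},{"jaw": 1,"dx": 0,"dy": 0.0035,"dz": -0.0014,"yaw": 0},{"jaw": 1,"dx": 0,"dy": 0.0036,"dz": -0.0012,"yaw": 0}]'

```text
clock: 10.05
tool_pos: [0.5102, -0.0622, 0.1558]
eef_rot: [0.753, 0.658, 0.011, 0.003]
contact_force: [-4.2, 2.5, -4.3]
opening: 0.233
```

```bash
python3 -c "
from h import *
log();nxt(4)"
```

```text
t 10.05 phi -27.2 rad 50.3 a 61.6 Ftan 6.00 Frad 1.73 Fax 1.92 op 0.233 tilt [ 1.1 -0.7] v 0.13 yaw 0.007
  row [-0.      0.0033 -0.0011]
  row [-0.      0.0033 -0.0012]
  row [-0.      0.0034 -0.001 ]
  row [-0.      0.0034 -0.0007]
  row [-0.      0.0035 -0.0005]
```

play_rows --targets '[{"jaw": 1,"dx": 0,"dy": 0.0037,"dz": -0.0012,"yaw": 0},{"jaw": 1,"dx": 0,"dy": 0.0037,"dz": -0.0012,"yaw": 0},{"jaw": 1,"dx": 0,"dy": 0.0038,"dz": -0.001,"yaw": 0},{"jaw": 1,"dx": 0,"dy": 0.0038,"dz": -0.0007,"yaw": 0},{"jaw": 1,"dx": 0,"dy": 0.0038,"dz": -0.0005,"yaw": 0}]'

```text
clock: 10.55
tool_pos: [0.5252, -0.0644, 0.1608]
eef_rot: [0.753, 0.658, 0.008, -0.001]
contact_force: [-5.1, 2.0, -3.4]
opening: 0.231
```

```bash
python3 -c "
from h import *
log();nxt(4)"
```

```text
t 10.55 phi -8.7 rad 50.4 a 61.7 Ftan 5.81 Frad 2.50 Fax 1.28 op 0.231 tilt [ 0.5 -0.7] v 0.12 yaw 0.007
  row [-0.      0.0035  0.    ]
  row [-0.      0.0035 -0.0001]
  row [-0.      0.0035  0.0001]
  row [-0.      0.0035  0.0004]
  row [-0.      0.0034  0.0006]
```

play_rows --targets '[{"jaw": 1,"dx": 0,"dy": 0.0037,"dz": -0.0001,"yaw": 0},{"jaw": 1,"dx": 0,"dy": 0.0037,"dz": 0,"yaw": 0},{"jaw": 1,"dx": 0,"dy": 0.0037,"dz": 0.0001,"yaw": 0},{"jaw": 1,"dx": 0,"dy": 0.0037,"dz": 0.0004,"yaw": 0},{"jaw": 1,"dx": 0,"dy": 0.0036,"dz": 0.0006,"yaw": 0}]'

```text
clock: 11.05
tool_pos: [0.5406, -0.0668, 0.1607]
eef_rot: [0.753, 0.658, 0.005, -0.004]
contact_force: [-6.4, 2.5, -3.0]
opening: 0.232
```

```bash
python3 -c "
from h import *
log();nxt(4)"
```

```text
t 11.05 phi 9.2 rad 50.3 a 61.9 Ftan 6.14 Frad 3.99 Fax 1.61 op 0.232 tilt [ 0.  -0.8] v 0.10 yaw 0.007
  row [-0.      0.0034  0.001 ]
  row [-0.      0.0034  0.0009]
  row [-0.      0.0033  0.0012]
  row [-0.      0.0032  0.0014]
  row [-0.      0.0031  0.0016]
```

play_rows --targets '[{"jaw": 1,"dx": 0,"dy": 0.0036,"dz": 0.0012,"yaw": 0},{"jaw": 1,"dx": 0,"dy": 0.0036,"dz": 0.0012,"yaw": 0},{"jaw": 1,"dx": 0,"dy": 0.0035,"dz": 0.0014,"yaw": 0},{"jaw": 1,"dx": 0,"dy": 0.0034,"dz": 0.0016,"yaw": 0},{"jaw": 1,"dx": 0,"dy": 0.0033,"dz": 0.0018,"yaw": 0}]'

```text
clock: 11.55
tool_pos: [0.5563, -0.0692, 0.1552]
eef_rot: [0.753, 0.658, 0.004, -0.006]
contact_force: [-5.8, 2.5, -0.5]
opening: 0.232
```

```bash
python3 -c "
from h import *
log();nxt(4)"
```

```text
t 11.55 phi 28.6 rad 50.3 a 62.1 Ftan 5.10 Frad 3.30 Fax 1.62 op 0.232 tilt [-0.3 -0.8] v 0.09 yaw 0.006
  row [-0.      0.0029  0.002 ]
  row [-0.      0.0029  0.002 ]
  row [-0.      0.0027  0.0022]
  row [-0.      0.0026  0.0023]
  row [-0.      0.0024  0.0025]
```

play_rows --targets '[{"jaw": 1,"dx": 0,"dy": 0.003,"dz": 0.0021,"yaw": 0},{"jaw": 1,"dx": 0,"dy": 0.003,"dz": 0.0021,"yaw": 0},{"jaw": 1,"dx": 0,"dy": 0.0028,"dz": 0.0023,"yaw": 0},{"jaw": 1,"dx": 0,"dy": 0.0027,"dz": 0.0024,"yaw": 0},{"jaw": 1,"dx": 0,"dy": 0.0025,"dz": 0.0026,"yaw": 0}]'

```text
clock: 12.05
tool_pos: [0.5687, -0.071, 0.1453]
eef_rot: [0.753, 0.658, 0.002, -0.008]
contact_force: [-5.9, 2.3, 1.1]
opening: 0.23
```

```bash
python3 -c "
from h import *
log();nxt(4)"
```

```text
t 12.05 phi 46.9 rad 50.3 a 62.2 Ftan 5.01 Frad 3.80 Fax 1.42 op 0.230 tilt [-0.6 -0.8] v 0.06 yaw 0.006
  row [-0.0001  0.0021  0.0028]
  row [-0.0001  0.0021  0.0028]
  row [-0.0001  0.0019  0.0029]
  row [-0.0001  0.0017  0.003 ]
  row [-0.0001  0.0015  0.0031]
```

play_rows --targets '[{"jaw": 1,"dx": 0,"dy": 0.002,"dz": 0.003,"yaw": 0},{"jaw": 1,"dx": 0,"dy": 0.002,"dz": 0.003,"yaw": 0},{"jaw": 1,"dx": 0,"dy": 0.0018,"dz": 0.003,"yaw": 0},{"jaw": 1,"dx": 0,"dy": 0.0016,"dz": 0.0031,"yaw": 0},{"jaw": 1,"dx": 0,"dy": 0.0014,"dz": 0.0032,"yaw": 0}]'

```text
clock: 12.55
tool_pos: [0.5772, -0.0723, 0.1324]
eef_rot: [0.753, 0.657, 0.002, -0.009]
contact_force: [-5.4, 2.2, 0.6]
opening: 0.233
```

```bash
python3 -c "
from h import *
log();nxt(4)"
```

```text
t 12.55 phi 64.7 rad 50.2 a 62.2 Ftan 3.00 Frad 4.90 Fax 1.45 op 0.233 tilt [-0.6 -0.8] v 0.05 yaw 0.006
  row [-0.0001  0.0012  0.0033]
  row [-0.0001  0.0012  0.0033]
  row [-0.0001  0.001   0.0034]
  row [-0.0001  0.0007  0.0034]
  row [-0.0001  0.0005  0.0035]
```

play_rows --targets '[{"jaw": 1,"dx": 0,"dy": 0.001,"dz": 0.0034,"yaw": 0},{"jaw": 1,"dx": 0,"dy": 0.001,"dz": 0.0034,"yaw": 0},{"jaw": 1,"dx": 0,"dy": 0.0008,"dz": 0.0035,"yaw": 0},{"jaw": 1,"dx": 0,"dy": 0.0005,"dz": 0.0035,"yaw": 0},{"jaw": 1,"dx": 0,"dy": 0.0003,"dz": 0.0035,"yaw": 0}]'

```text
clock: 13.05
tool_pos: [0.5815, -0.0729, 0.1182]
eef_rot: [0.754, 0.657, 0.002, -0.009]
contact_force: [-4.7, 1.5, 2.1]
opening: 0.235
```

```bash
python3 -c "
from h import *
log();nxt(4)"
```

```text
t 13.05 phi 81.8 rad 50.2 a 62.3 Ftan 2.77 Frad 4.54 Fax 0.81 op 0.235 tilt [-0.6 -0.8] v 0.05 yaw 0.005
  row [-0.0001  0.0002  0.0035]
  row [-0.0001  0.0002  0.0035]
  row [-0.0001 -0.0001  0.0035]
  row [-0.     -0.0003  0.0035]
  row [-0.     -0.0006  0.0034]
```

play_rows --targets '[{"jaw": 1,"dx": 0,"dy": -0.0002,"dz": 0.0037,"yaw": 0},{"jaw": 1,"dx": 0,"dy": -0.0002,"dz": 0.0037,"yaw": 0},{"jaw": 1,"dx": 0,"dy": -0.0004,"dz": 0.0037,"yaw": 0},{"jaw": 1,"dx": 0,"dy": -0.0006,"dz": 0.0036,"yaw": 0},{"jaw": 1,"dx": 0,"dy": -0.0008,"dz": 0.0036,"yaw": 0}]'

```text
clock: 13.55
tool_pos: [0.5815, -0.073, 0.1038]
eef_rot: [0.754, 0.657, 0.004, -0.007]
contact_force: [-5.0, 2.4, 3.6]
opening: 0.237
```

```bash
python3 -c "
from h import *
log();nxt(4)"
```

```text
t 13.55 phi 98.3 rad 50.2 a 62.3 Ftan 2.85 Frad 5.73 Fax 1.66 op 0.237 tilt [-0.3 -0.9] v 0.08 yaw 0.005
  row [-0.     -0.0008  0.0034]
  row [-0.     -0.0008  0.0034]
  row [-0.     -0.0011  0.0033]
  row [-0.     -0.0013  0.0032]
  row [-0.     -0.0015  0.0031]
```

play_rows --targets '[{"jaw": 1,"dx": 0,"dy": -0.0012,"dz": 0.0034,"yaw": 0},{"jaw": 1,"dx": 0,"dy": -0.0012,"dz": 0.0034,"yaw": 0},{"jaw": 1,"dx": 0,"dy": -0.0014,"dz": 0.0033,"yaw": 0},{"jaw": 1,"dx": 0,"dy": -0.0016,"dz": 0.0032,"yaw": 0},{"jaw": 1,"dx": 0,"dy": -0.0018,"dz": 0.0031,"yaw": 0}]'

```text
clock: 14.05
tool_pos: [0.5783, -0.0724, 0.0914]
eef_rot: [0.754, 0.657, 0.007, -0.004]
contact_force: [-3.8, 2.4, 3.6]
opening: 0.235
```

```bash
python3 -c "
from h import *
log();nxt(4)"
```

```text
t 14.05 phi 113.0 rad 50.2 a 62.3 Ftan 1.68 Frad 5.14 Fax 1.87 op 0.235 tilt [ 0.1 -0.9] v 0.11 yaw 0.005
  row [-0.     -0.0016  0.0031]
  row [-0.     -0.0017  0.003 ]
  row [-0.     -0.0019  0.0029]
  row [-0.     -0.0021  0.0028]
  row [-0.     -0.0023  0.0026]
```

play_rows --targets '[{"jaw": 1,"dx": 0,"dy": -0.002,"dz": 0.0031,"yaw": 0},{"jaw": 1,"dx": 0,"dy": -0.0021,"dz": 0.003,"yaw": 0},{"jaw": 1,"dx": 0,"dy": -0.0023,"dz": 0.0029,"yaw": 0},{"jaw": 1,"dx": 0,"dy": -0.0025,"dz": 0.0028,"yaw": 0},{"jaw": 1,"dx": 0,"dy": -0.0027,"dz": 0.0026,"yaw": 0}]'

```text
clock: 14.55
tool_pos: [0.5697, -0.0712, 0.0776]
eef_rot: [0.754, 0.657, 0.009, -0.001]
contact_force: [-1.8, 1.4, 5.3]
opening: 0.232
```

```bash
python3 -c "
from h import *
log();nxt(4)"
```

```text
t 14.55 phi 131.8 rad 50.1 a 62.2 Ftan 2.60 Frad 4.99 Fax 1.11 op 0.232 tilt [ 0.6 -0.9] v 0.13 yaw 0.005
  row [-0.     -0.0025  0.0024]
  row [-0.     -0.0026  0.0023]
  row [-0.     -0.0028  0.0021]
  row [-0.     -0.0029  0.0019]
  row [-0.     -0.003   0.0017]
```

play_rows --targets '[{"jaw": 1,"dx": 0,"dy": -0.0029,"dz": 0.0023,"yaw": 0},{"jaw": 1,"dx": 0,"dy": -0.0029,"dz": 0.0022,"yaw": 0},{"jaw": 1,"dx": 0,"dy": -0.003,"dz": 0.002,"yaw": 0},{"jaw": 1,"dx": 0,"dy": -0.0031,"dz": 0.0018,"yaw": 0},{"jaw": 1,"dx": 0,"dy": -0.0032,"dz": 0.0016,"yaw": 0}]'

```text
clock: 15.05
tool_pos: [0.5572, -0.0692, 0.0673]
eef_rot: [0.754, 0.657, 0.012, 0.002]
contact_force: [-1.1, 1.5, 4.2]
opening: 0.234
```

```bash
python3 -c "
from h import *
log();nxt(4)"
```

```text
t 15.05 phi 150.7 rad 50.1 a 62.1 Ftan 0.94 Frad 4.26 Fax 1.30 op 0.234 tilt [ 1.  -0.9] v 0.12 yaw 0.005
  row [-0.     -0.0032  0.0015]
  row [-0.     -0.0032  0.0013]
  row [-0.     -0.0033  0.0011]
  row [ 0.     -0.0034  0.0009]
  row [ 0.     -0.0034  0.0006]
```

play_rows --targets '[{"jaw": 1,"dx": 0,"dy": -0.0035,"dz": 0.0013,"yaw": 0},{"jaw": 1,"dx": 0,"dy": -0.0035,"dz": 0.0011,"yaw": 0},{"jaw": 1,"dx": 0,"dy": -0.0036,"dz": 0.0009,"yaw": 0},{"jaw": 1,"dx": 0,"dy": -0.0036,"dz": 0.0007,"yaw": 0},{"jaw": 1,"dx": 0,"dy": -0.0036,"dz": 0.0004,"yaw": 0}]'

```text
clock: 15.55
tool_pos: [0.5422, -0.0672, 0.0621]
eef_rot: [0.754, 0.657, 0.014, 0.005]
contact_force: [2.1, 0.8, -0.3]
opening: 0.233
```

```bash
python3 -c "
from h import *
log();nxt(4)"
```

```text
t 15.55 phi 169.3 rad 49.7 a 62.1 Ftan 1.92 Frad -0.66 Fax 1.07 op 0.233 tilt [ 1.5 -0.9] v 0.11 yaw 0.004
  row [ 0.     -0.0034  0.0007]
  row [ 0.     -0.0035  0.0002]
  row [ 0.     -0.0035 -0.    ]
  row [ 0.     -0.0035 -0.0003]
  row [ 0.     -0.0034 -0.0005]
```

```bash
cat > fit.py <<'E'
from h import *
import json
from scipy.optimize import least_squares
L=[json.loads(l) for l in open("log.jsonl")][1:]
G=[];F=[]
for s in L:
    M=R.from_quat(s["eef_rot"]).as_matrix();g=np.array(s["tool_pos"])-.019*M[:,2]-AX
    G.append([g@e,g[2]]);f=-np.array(s["contact_force"]);F.append([f@e,f[2]])
G=np.array(G);F=np.array(F)
# circle fit
s=least_squares(lambda p:np.hypot(G[:,0]-p[0],G[:,1]-p[1])-p[2],[0,0,.05]);c=s.x;print("center mm",(c*1e3).round(2),"res",(s.fun*1e3).std().round(2))
ph=np.unwrap(np.arctan2(G[:,0]-c[0],G[:,1]-c[1]))
sg=np.array([np.sign(ph[1]-ph[0])]+list(np.sign(np.diff(ph))))
t=np.c_[np.cos(ph),-np.sin(ph)];rr=np.c_[np.sin(ph),np.cos(ph)]
Ft=(F*t).sum(1);Fr=(F*rr).sum(1)
def rep(A,y,name,k=None):
    x,_,_,_=np.linalg.lstsq(A,y,rcond=None);res=y-A@x;sd=res.std()*np.sqrt(len(y)/max(1,len(y)-A.shape[1]));C=np.linalg.inv(A.T@A)*sd**2
    d,p,q=x[:3] # F = drag*sg - m sin(ph+delta) = d*sg + p sin + q cos ; p=-m cos d, q=-m sin d
    m=np.hypot(p,q);de=np.degrees(np.arctan2(-q,-p));tgt=(180-de)%360
    print(name,"drag",d.round(2),"m",m.round(2),"target phi",tgt.round(1),"+-",np.degrees(np.sqrt(C[1,1])/m).round(1),"rms",sd.round(2),"extra",x[3:].round(3))
    return res
A=np.c_[sg,np.sin(ph),np.cos(ph)]
rep(A,Ft,"plain")
rep(np.c_[A,Fr],Ft,"with Frad")
if (sg<0).any() and (sg>0).any():
    for S in(1,-1): rep(A[sg==S],Ft[sg==S],f"dir{S}")
print("turned deg from first sample",np.degrees(ph[-1]-ph[0]).round(1),"phi now",(np.degrees(ph[-1])).round(1))
E
python3 fit.py
```

```text
center mm [-0.17  0.23 50.27] res 0.14
plain drag 3.88 m 2.42 target phi 237.3 +- 4.3 rms 0.57 extra []
with Frad drag 3.9 m 2.42 target phi 237.4 +- 4.4 rms 0.59 extra [-0.005]
turned deg from first sample 391.7 phi now 529.1
```

```bash
python3 -c "
from h import *
nxt(-4,50.2,(-.0002,.0002))"
```

```text
row [-0.      0.0035 -0.0005]
  row [ 0.      0.0034 -0.0009]
  row [ 0.      0.0033 -0.0012]
  row [ 0.      0.0032 -0.0014]
  row [ 0.      0.0031 -0.0016]
```

play_rows --targets '[{"jaw": 1,"dx": 0,"dy": 0.0038,"dz": -0.0006,"yaw": 0},{"jaw": 1,"dx": 0,"dy": 0.0037,"dz": -0.0009,"yaw": 0},{"jaw": 1,"dx": 0,"dy": 0.0036,"dz": -0.0012,"yaw": 0},{"jaw": 1,"dx": 0,"dy": 0.0035,"dz": -0.0015,"yaw": 0},{"jaw": 1,"dx": 0,"dy": 0.0034,"dz": -0.0018,"yaw": 0}]'

```text
clock: 16.05
tool_pos: [0.5426, -0.0674, 0.0632]
eef_rot: [0.753, 0.658, 0.002, -0.01]
contact_force: [-3.3, 1.6, -9.7]
opening: 0.235
```

```bash
python3 -c "
from h import *
log();nxt(-4,50.2,(-.0002,.0002))"
```

```text
t 16.05 phi 167.7 rad 49.0 a 62.3 Ftan -5.44 Frad -8.71 Fax 1.14 op 0.235 tilt [-0.7 -0.9] v 0.14 yaw 0.006
  row [-0.      0.0036  0.0001]
  row [-0.      0.0033 -0.0012]
  row [ 0.      0.0032 -0.0014]
  row [ 0.      0.0031 -0.0016]
  row [ 0.      0.003  -0.0018]
```

play_rows --targets '[{"jaw": 1,"dx": 0,"dy": 0.004,"dz": 0.0003,"yaw": 0},{"jaw": 1,"dx": 0,"dy": 0.0038,"dz": -0.0004,"yaw": 0},{"jaw": 1,"dx": 0,"dy": 0.0037,"dz": -0.001,"yaw": 0},{"jaw": 1,"dx": 0,"dy": 0.0036,"dz": -0.0013,"yaw": 0},{"jaw": 1,"dx": 0,"dy": 0.0035,"dz": -0.0016,"yaw": 0}]'

```text
clock: 16.55
tool_pos: [0.5527, -0.0688, 0.0662]
eef_rot: [0.753, 0.658, -0.005, -0.018]
contact_force: [-4.5, 2.1, -5.0]
opening: 0.232
```

```bash
python3 -c "
from h import *
log();nxt(-4,50.2,(-.0002,.0002))"
```

```text
t 16.55 phi 154.8 rad 49.5 a 62.3 Ftan -6.38 Frad -2.53 Fax 1.43 op 0.232 tilt [-1.9 -0.9] v 0.13 yaw 0.006
  row [-0.      0.0033 -0.0013]
  row [ 0.      0.0029 -0.0019]
  row [ 0.      0.0028 -0.0021]
  row [ 0.      0.0026 -0.0023]
  row [ 0.      0.0025 -0.0025]
```

play_rows --targets '[{"jaw": 1,"dx": 0,"dy": 0.0036,"dz": -0.0013,"yaw": 0},{"jaw": 1,"dx": 0,"dy": 0.0033,"dz": -0.0019,"yaw": 0},{"jaw": 1,"dx": 0,"dy": 0.0031,"dz": -0.0022,"yaw": 0},{"jaw": 1,"dx": 0,"dy": 0.0029,"dz": -0.0025,"yaw": 0},{"jaw": 1,"dx": 0,"dy": 0.0027,"dz": -0.0027,"yaw": 0}]'

```text
clock: 17.05
tool_pos: [0.566, -0.0708, 0.0754]
eef_rot: [0.753, 0.658, -0.008, -0.021]
contact_force: [-3.7, 2.1, -5.1]
opening: 0.233
```

```bash
python3 -c "
from h import *
log();nxt(-4,50.2,(-.0002,.0002))"
```

```text
t 17.05 phi 135.9 rad 49.7 a 62.4 Ftan -6.38 Frad -0.88 Fax 1.56 op 0.233 tilt [-2.4 -0.9] v 0.13 yaw 0.006
  row [ 0.      0.0025 -0.0025]
  row [ 0.      0.0021 -0.0028]
  row [ 0.      0.0019 -0.0029]
  row [ 0.      0.0017 -0.0031]
  row [ 0.      0.0015 -0.0032]
```

play_rows --targets '[{"jaw": 1,"dx": 0,"dy": 0.0027,"dz": -0.0026,"yaw": 0},{"jaw": 1,"dx": 0,"dy": 0.0023,"dz": -0.003,"yaw": 0},{"jaw": 1,"dx": 0,"dy": 0.002,"dz": -0.0032,"yaw": 0},{"jaw": 1,"dx": 0,"dy": 0.0018,"dz": -0.0034,"yaw": 0},{"jaw": 1,"dx": 0,"dy": 0.0016,"dz": -0.0035,"yaw": 0}]'

```text
clock: 17.55
tool_pos: [0.5773, -0.0724, 0.0917]
eef_rot: [0.753, 0.658, -0.008, -0.022]
contact_force: [-3.6, 2.5, -4.5]
opening: 0.229
```

```bash
python3 -c "
from h import *
log();nxt(-4,50.2,(-.0002,.0002))"
```

```text
t 17.55 phi 112.8 rad 49.9 a 62.3 Ftan -5.69 Frad 1.83 Fax 1.96 op 0.229 tilt [-2.5 -0.9] v 0.12 yaw 0.006
  row [ 0.      0.0011 -0.0033]
  row [ 0.      0.0009 -0.0034]
  row [ 0.      0.0006 -0.0034]
  row [ 0.0001  0.0004 -0.0035]
  row [ 0.0001  0.0001 -0.0035]
```

play_rows --targets '[{"jaw": 1,"dx": 0,"dy": 0.0009,"dz": -0.0034,"yaw": 0},{"jaw": 1,"dx": 0,"dy": 0.0007,"dz": -0.0036,"yaw": 0},{"jaw": 1,"dx": 0,"dy": 0.0005,"dz": -0.0036,"yaw": 0},{"jaw": 1,"dx": 0,"dy": 0.0002,"dz": -0.0036,"yaw": 0},{"jaw": 1,"dx": 0,"dy": -0.0001,"dz": -0.0036,"yaw": 0}]'

```text
clock: 18.05
tool_pos: [0.5813, -0.073, 0.1111]
eef_rot: [0.753, 0.658, -0.008, -0.021]
contact_force: [-3.4, 2.8, -4.9]
opening: 0.233
```

```bash
python3 -c "
from h import *
log();nxt(-4,50.2,(-.0002,.0002))"
```

```text
t 18.05 phi 89.9 rad 50.1 a 62.4 Ftan -4.86 Frad 3.76 Fax 2.26 op 0.233 tilt [-2.4 -0.9] v 0.08 yaw 0.006
  row [ 0.0001 -0.0003 -0.0035]
  row [ 0.0001 -0.0005 -0.0035]
  row [ 0.0001 -0.0007 -0.0034]
  row [ 0.0001 -0.001  -0.0034]
  row [ 0.0001 -0.0012 -0.0033]
```

play_rows --targets '[{"jaw": 1,"dx": 0,"dy": -0.0006,"dz": -0.0036,"yaw": 0},{"jaw": 1,"dx": 0,"dy": -0.0008,"dz": -0.0036,"yaw": 0},{"jaw": 1,"dx": 0,"dy": -0.001,"dz": -0.0035,"yaw": 0},{"jaw": 1,"dx": 0,"dy": -0.0012,"dz": -0.0034,"yaw": 0},{"jaw": 1,"dx": 0,"dy": -0.0014,"dz": -0.0033,"yaw": 0}]'

```text
clock: 18.55
tool_pos: [0.5777, -0.0724, 0.1304]
eef_rot: [0.753, 0.658, -0.007, -0.02]
contact_force: [-3.4, 2.7, -6.3]
opening: 0.234
```

```bash
python3 -c "
from h import *
log();nxt(-4,50.2,(-.0002,.0002))"
```

```text
t 18.55 phi 67.3 rad 50.3 a 62.3 Ftan -4.37 Frad 5.87 Fax 2.18 op 0.234 tilt [-2.3 -0.9] v 0.07 yaw 0.006
  row [ 0.0001 -0.0017 -0.0031]
  row [ 0.0001 -0.0018 -0.003 ]
  row [ 0.0001 -0.002  -0.0029]
  row [ 0.0001 -0.0022 -0.0027]
  row [ 0.0001 -0.0024 -0.0026]
```

play_rows --targets '[{"jaw": 1,"dx": 0,"dy": -0.0021,"dz": -0.003,"yaw": 0},{"jaw": 1,"dx": 0,"dy": -0.0022,"dz": -0.0029,"yaw": 0},{"jaw": 1,"dx": 0,"dy": -0.0024,"dz": -0.0028,"yaw": 0},{"jaw": 1,"dx": 0,"dy": -0.0026,"dz": -0.0026,"yaw": 0},{"jaw": 1,"dx": 0,"dy": -0.0028,"dz": -0.0025,"yaw": 0}]'

```text
clock: 19.05
tool_pos: [0.5674, -0.0708, 0.1465]
eef_rot: [0.753, 0.658, -0.005, -0.019]
contact_force: [-0.1, 2.5, -6.7]
opening: 0.234
```

```bash
python3 -c "
from h import *
log();nxt(-4,50.2,(-.0002,.0002))"
```

```text
t 19.05 phi 45.3 rad 50.4 a 62.2 Ftan -4.42 Frad 4.99 Fax 2.49 op 0.234 tilt [-2. -1.] v 0.07 yaw 0.006
  row [ 0.0001 -0.0028 -0.0022]
  row [ 0.0001 -0.0028 -0.0021]
  row [ 0.0001 -0.0029 -0.0019]
  row [ 0.0001 -0.003  -0.0017]
  row [ 0.     -0.0032 -0.0015]
```

play_rows --targets '[{"jaw": 1,"dx": 0,"dy": -0.0031,"dz": -0.002,"yaw": 0},{"jaw": 1,"dx": 0,"dy": -0.0032,"dz": -0.0019,"yaw": 0},{"jaw": 1,"dx": 0,"dy": -0.0033,"dz": -0.0017,"yaw": 0},{"jaw": 1,"dx": 0,"dy": -0.0034,"dz": -0.0015,"yaw": 0},{"jaw": 1,"dx": 0,"dy": -0.0035,"dz": -0.0013,"yaw": 0}]'

```text
clock: 19.55
tool_pos: [0.5526, -0.0685, 0.1571]
eef_rot: [0.753, 0.658, -0.003, -0.017]
contact_force: [0.5, 2.2, -6.6]
opening: 0.23
```

```bash
python3 -c "
from h import *
log();nxt(-4,50.2,(-.0002,.0002))"
```

```text
t 19.55 phi 24.3 rad 50.5 a 62.0 Ftan -2.86 Frad 5.96 Fax 2.29 op 0.230 tilt [-1.7 -1. ] v 0.10 yaw 0.006
  row [ 0.     -0.0034 -0.001 ]
  row [ 0.     -0.0034 -0.001 ]
  row [ 0.     -0.0034 -0.0008]
  row [ 0.     -0.0035 -0.0005]
  row [ 0.     -0.0035 -0.0003]
```

play_rows --targets '[{"jaw": 1,"dx": 0,"dy": -0.0036,"dz": -0.0007,"yaw": 0},{"jaw": 1,"dx": 0,"dy": -0.0036,"dz": -0.0007,"yaw": 0},{"jaw": 1,"dx": 0,"dy": -0.0036,"dz": -0.0005,"yaw": 0},{"jaw": 1,"dx": 0,"dy": -0.0036,"dz": -0.0003,"yaw": 0},{"jaw": 1,"dx": 0,"dy": -0.0036,"dz": -0.0001,"yaw": 0}]'

```text
clock: 20.05
tool_pos: [0.5366, -0.0661, 0.1613]
eef_rot: [0.753, 0.658, -0.0, -0.014]
contact_force: [1.6, 2.1, -5.5]
opening: 0.23
```

```bash
python3 -c "
from h import *
log();nxt(-4,50.2,(-.0002,.0002))"
```

```text
t 20.05 phi 5.1 rad 50.5 a 61.9 Ftan -1.81 Frad 5.35 Fax 2.33 op 0.230 tilt [-1.3 -1. ] v 0.11 yaw 0.006
  row [ 0.     -0.0035 -0.    ]
  row [ 0.     -0.0035  0.0001]
  row [ 0.     -0.0035  0.0004]
  row [ 0.     -0.0035  0.0006]
  row [ 0.     -0.0034  0.0008]
```

play_rows --targets '[{"jaw": 1,"dx": 0,"dy": -0.0036,"dz": 0.0003,"yaw": 0},{"jaw": 1,"dx": 0,"dy": -0.0036,"dz": 0.0004,"yaw": 0},{"jaw": 1,"dx": 0,"dy": -0.0036,"dz": 0.0006,"yaw": 0},{"jaw": 1,"dx": 0,"dy": -0.0036,"dz": 0.0008,"yaw": 0},{"jaw": 1,"dx": 0,"dy": -0.0035,"dz": 0.001,"yaw": 0}]'

```text
clock: 20.55
tool_pos: [0.5203, -0.0637, 0.1599]
eef_rot: [0.753, 0.658, 0.002, -0.012]
contact_force: [2.0, 2.8, -2.4]
opening: 0.232
```

```bash
python3 -c "
from h import *
log();nxt(-4,50.2,(-.0002,.0002))"
```

```text
t 20.55 phi -13.9 rad 50.3 a 61.8 Ftan -0.94 Frad 2.70 Fax 3.10 op 0.232 tilt [-0.9 -1. ] v 0.11 yaw 0.007
  row [ 0.     -0.0034  0.0009]
  row [-0.     -0.0033  0.0012]
  row [-0.     -0.0032  0.0015]
  row [-0.     -0.0031  0.0017]
  row [-0.     -0.003   0.0019]
```

play_rows --targets '[{"jaw": 1,"dx": 0,"dy": -0.0034,"dz": 0.0011,"yaw": 0},{"jaw": 1,"dx": 0,"dy": -0.0034,"dz": 0.0014,"yaw": 0},{"jaw": 1,"dx": 0,"dy": -0.0033,"dz": 0.0016,"yaw": 0},{"jaw": 1,"dx": 0,"dy": -0.0032,"dz": 0.0018,"yaw": 0},{"jaw": 1,"dx": 0,"dy": -0.003,"dz": 0.002,"yaw": 0}]'

```text
clock: 21.05
tool_pos: [0.5041, -0.0612, 0.1524]
eef_rot: [0.753, 0.658, 0.003, -0.01]
contact_force: [3.0, 2.1, -0.9]
opening: 0.237
```

```bash
python3 -c "
from h import *
log();nxt(-4,50.2,(-.0002,.0002))"
```

```text
t 21.05 phi -34.6 rad 50.3 a 61.7 Ftan -1.67 Frad 2.23 Fax 2.55 op 0.237 tilt [-0.7 -1.1] v 0.12 yaw 0.007
  row [-0.     -0.0029  0.002 ]
  row [-0.     -0.0026  0.0023]
  row [-0.     -0.0025  0.0025]
  row [-0.     -0.0023  0.0027]
  row [-0.     -0.0021  0.0028]
```

play_rows --targets '[{"jaw": 1,"dx": 0,"dy": -0.0028,"dz": 0.0022,"yaw": 0},{"jaw": 1,"dx": 0,"dy": -0.0026,"dz": 0.0024,"yaw": 0},{"jaw": 1,"dx": 0,"dy": -0.0025,"dz": 0.0026,"yaw": 0},{"jaw": 1,"dx": 0,"dy": -0.0023,"dz": 0.0028,"yaw": 0},{"jaw": 1,"dx": 0,"dy": -0.0021,"dz": 0.003,"yaw": 0}]'

```text
clock: 21.55
tool_pos: [0.4911, -0.0592, 0.1389]
eef_rot: [0.753, 0.658, 0.003, -0.01]
contact_force: [2.6, 3.0, 0.6]
opening: 0.234
```

```bash
python3 -c "
from h import *
log();nxt(-4,50.2,(-.0002,.0002))"
```

```text
t 21.55 phi -56.3 rad 50.3 a 61.6 Ftan -1.65 Frad 1.45 Fax 3.37 op 0.234 tilt [-0.6 -1.1] v 0.13 yaw 0.007
  row [-0.     -0.002   0.0029]
  row [-0.     -0.0016  0.0031]
  row [-0.     -0.0014  0.0032]
  row [-0.0001 -0.0011  0.0033]
  row [-0.0001 -0.0009  0.0034]
```

play_rows --targets '[{"jaw": 1,"dx": 0,"dy": -0.0019,"dz": 0.003,"yaw": 0},{"jaw": 1,"dx": 0,"dy": -0.0016,"dz": 0.0031,"yaw": 0},{"jaw": 1,"dx": 0,"dy": -0.0014,"dz": 0.0032,"yaw": 0},{"jaw": 1,"dx": 0,"dy": -0.0011,"dz": 0.0033,"yaw": 0},{"jaw": 1,"dx": 0,"dy": -0.0009,"dz": 0.0034,"yaw": 0}]'

```text
clock: 22.05
tool_pos: [0.4838, -0.0582, 0.1218]
eef_rot: [0.753, 0.658, 0.004, -0.01]
contact_force: [1.9, 2.0, 1.1]
opening: 0.235
```

```bash
python3 -c "
from h import *
log();nxt(-4,50.2,(-.0002,.0002))"; python3 fit.py
```

```text
t 22.05 phi -77.6 rad 50.3 a 61.5 Ftan -1.46 Frad 1.32 Fax 2.29 op 0.235 tilt [-0.6 -1. ] v 0.11 yaw 0.007
  row [-0.0001 -0.0007  0.0034]
  row [-0.0001 -0.0003  0.0035]
  row [-0.0001 -0.0001  0.0035]
  row [-0.0001  0.0001  0.0035]
  row [-0.0001  0.0004  0.0035]
center mm [-0.13  0.31 50.19] res 0.23
plain drag 3.85 m 2.42 target phi 234.6 +- 3.1 rms 0.52 extra []
with Frad drag 3.86 m 2.43 target phi 235.2 +- 3.4 rms 0.53 extra [-0.008]
dir1 drag 3.88 m 2.43 target phi 237.2 +- 4.2 rms 0.57 extra []
dir-1 drag 3.69 m 2.42 target phi 226.7 +- 4.9 rms 0.45 extra []
turned deg from first sample 144.6 phi now 282.1
```

play_rows --targets '[{"jaw": 1,"dx": 0,"dy": -0.0006,"dz": 0.0034,"yaw": 0},{"jaw": 1,"dx": 0,"dy": -0.0003,"dz": 0.0035,"yaw": 0},{"jaw": 1,"dx": 0,"dy": -0.0001,"dz": 0.0035,"yaw": 0},{"jaw": 1,"dx": 0,"dy": 0.0001,"dz": 0.0035,"yaw": 0},{"jaw": 1,"dx": 0,"dy": 0.0004,"dz": 0.0035,"yaw": 0}]'

```text
clock: 22.55
tool_pos: [0.4833, -0.058, 0.1032]
eef_rot: [0.753, 0.658, 0.004, -0.009]
contact_force: [2.1, 2.1, 2.7]
opening: 0.232
```

```bash
python3 -c "
from h import *
log();nxt(-4,50.2,(-.0001,.0003))"
```

```text
t 22.55 phi -98.9 rad 50.3 a 61.5 Ftan -2.41 Frad 2.23 Fax 2.36 op 0.232 tilt [-0.5 -1. ] v 0.08 yaw 0.007
  row [-0.0001  0.0008  0.0034]
  row [-0.0001  0.001   0.0034]
  row [-0.0001  0.0012  0.0033]
  row [-0.0001  0.0014  0.0032]
  row [-0.0001  0.0016  0.0031]
```

play_rows --targets '[{"jaw": 1,"dx": 0,"dy": 0.0009,"dz": 0.0034,"yaw": 0},{"jaw": 1,"dx": 0,"dy": 0.001,"dz": 0.0034,"yaw": 0},{"jaw": 1,"dx": 0,"dy": 0.0012,"dz": 0.0033,"yaw": 0},{"jaw": 1,"dx": 0,"dy": 0.0014,"dz": 0.0032,"yaw": 0},{"jaw": 1,"dx": 0,"dy": 0.0016,"dz": 0.0031,"yaw": 0}]'

```text
clock: 23.05
tool_pos: [0.4894, -0.0589, 0.0855]
eef_rot: [0.753, 0.658, 0.004, -0.009]
contact_force: [1.5, 2.2, 5.0]
opening: 0.231
```

```bash
python3 -c "
from h import *
log();nxt(-4,50.2,(-.0001,.0003))"
```

```text
t 23.05 phi -120.4 rad 50.4 a 61.5 Ftan -3.72 Frad 3.55 Fax 2.37 op 0.231 tilt [-0.5 -1. ] v 0.07 yaw 0.007
  row [-0.0001  0.0021  0.0028]
  row [-0.0001  0.0021  0.0028]
  row [-0.0001  0.0023  0.0026]
  row [-0.0001  0.0025  0.0025]
  row [-0.0001  0.0027  0.0023]
```

play_rows --targets '[{"jaw": 1,"dx": 0,"dy": 0.0022,"dz": 0.0028,"yaw": 0},{"jaw": 1,"dx": 0,"dy": 0.0023,"dz": 0.0028,"yaw": 0},{"jaw": 1,"dx": 0,"dy": 0.0025,"dz": 0.0026,"yaw": 0},{"jaw": 1,"dx": 0,"dy": 0.0027,"dz": 0.0024,"yaw": 0},{"jaw": 1,"dx": 0,"dy": 0.0028,"dz": 0.0022,"yaw": 0}]'

```text
clock: 23.55
tool_pos: [0.5009, -0.0606, 0.0717]
eef_rot: [0.753, 0.658, 0.002, -0.01]
contact_force: [0.1, 2.0, 8.0]
opening: 0.235
```

```bash
python3 -c "
from h import *
log();nxt(-4,50.2,(-.0001,.0003))"
```

```text
t 23.55 phi -141.0 rad 50.5 a 61.5 Ftan -5.23 Frad 6.12 Fax 1.96 op 0.235 tilt [-0.7 -1. ] v 0.08 yaw 0.007
  row [-0.      0.0031  0.0017]
  row [-0.0001  0.003   0.0019]
  row [-0.      0.0031  0.0016]
  row [-0.      0.0032  0.0014]
  row [-0.      0.0033  0.0012]
```

play_rows --targets '[{"jaw": 1,"dx": 0,"dy": 0.0033,"dz": 0.0015,"yaw": 0},{"jaw": 1,"dx": 0,"dy": 0.0032,"dz": 0.0017,"yaw": 0},{"jaw": 1,"dx": 0,"dy": 0.0034,"dz": 0.0014,"yaw": 0},{"jaw": 1,"dx": 0,"dy": 0.0035,"dz": 0.0012,"yaw": 0},{"jaw": 1,"dx": 0,"dy": 0.0036,"dz": 0.001,"yaw": 0}]'

```text
clock: 24.05
tool_pos: [0.5129, -0.0624, 0.0643]
eef_rot: [0.753, 0.658, -0.001, -0.015]
contact_force: [-1.5, 1.7, 8.5]
opening: 0.231
```

```bash
python3 -c "
from h import *
log();nxt(-4,50.2,(-.0001,.0003))"
```

```text
t 24.05 phi -157.4 rad 50.6 a 61.6 Ftan -4.81 Frad 7.16 Fax 1.45 op 0.231 tilt [-1.4 -1. ] v 0.09 yaw 0.007
  row [-0.      0.0035  0.0005]
  row [-0.      0.0034  0.0009]
  row [-0.      0.0034  0.0007]
  row [-0.      0.0035  0.0004]
  row [-0.      0.0035  0.0002]
```

play_rows --targets '[{"jaw": 1,"dx": 0,"dy": 0.0038,"dz": 0.0001,"yaw": 0},{"jaw": 1,"dx": 0,"dy": 0.0038,"dz": 0.0005,"yaw": 0},{"jaw": 1,"dx": 0,"dy": 0.0038,"dz": 0.0004,"yaw": 0},{"jaw": 1,"dx": 0,"dy": 0.0038,"dz": 0.0002,"yaw": 0},{"jaw": 1,"dx": 0,"dy": 0.0038,"dz": 0,"yaw": 0}]'

```text
clock: 24.55
tool_pos: [0.5201, -0.0635, 0.0618]
eef_rot: [0.753, 0.658, -0.009, -0.025]
contact_force: [-3.0, 2.7, 8.7]
opening: 0.234
```

```bash
python3 -c "
from h import *
log();nxt(-4,50.2,(-.0001,.0003))"; python3 fit.py
```

```text
t 24.55 phi -166.7 rad 50.6 a 61.7 Ftan -5.25 Frad 7.72 Fax 2.20 op 0.234 tilt [-2.8 -1. ] v 0.12 yaw 0.007
  row [-0.      0.0036 -0.0001]
  row [-0.      0.0035  0.0003]
  row [-0.      0.0035  0.    ]
  row [-0.      0.0035 -0.0002]
  row [-0.      0.0035 -0.0005]
center mm [-0.19  0.23 50.24] res 0.26
plain drag 3.84 m 2.41 target phi 234.6 +- 2.8 rms 0.51 extra []
with Frad drag 3.84 m 2.41 target phi 234.6 +- 2.8 rms 0.51 extra [-0.002]
dir1 drag 3.88 m 2.42 target phi 237.3 +- 4.3 rms 0.57 extra []
dir-1 drag 3.79 m 2.43 target phi 231.6 +- 3.7 rms 0.46 extra []
turned deg from first sample 55.7 phi now 193.1
```

```bash
cat >> fit.py <<'E'
tl=np.array([np.degrees(R.from_quat(s["eef_rot"]).as_matrix()[:,2]@e) for s in L])
rep(np.c_[A,tl*np.cos(ph)],Ft,"with tilt")
ok=np.ones(len(ph),bool); ok[1:]=np.abs(np.diff(ph))>.12
rep(A[ok],Ft[ok],"moving only"); rep(np.c_[A,tl*np.cos(ph)][ok],Ft[ok],"moving+tilt")
E
python3 fit.py; python3 -c "
from h import *
nxt(4,50.2,(-.0002,.0002))"
```

```text
center mm [-0.19  0.23 50.24] res 0.26
plain drag 3.84 m 2.41 target phi 234.6 +- 2.8 rms 0.51 extra []
with Frad drag 3.84 m 2.41 target phi 234.6 +- 2.8 rms 0.51 extra [-0.002]
dir1 drag 3.88 m 2.42 target phi 237.3 +- 4.3 rms 0.57 extra []
dir-1 drag 3.79 m 2.43 target phi 231.6 +- 3.7 rms 0.46 extra []
turned deg from first sample 55.7 phi now 193.1
with tilt drag 3.85 m 2.41 target phi 234.6 +- 2.8 rms 0.51 extra [0.036]
moving only drag 3.86 m 2.44 target phi 234.8 +- 2.8 rms 0.51 extra []
moving+tilt drag 3.87 m 2.43 target phi 234.9 +- 2.8 rms 0.51 extra [0.032]
  row [ 0.     -0.0033 -0.0013]
  row [ 0.     -0.0034 -0.001 ]
  row [ 0.     -0.0033 -0.0012]
  row [ 0.0001 -0.0032 -0.0014]
  row [ 0.0001 -0.0031 -0.0017]
```

play_rows --targets '[{"jaw": 1,"dx": 0,"dy": -0.0035,"dz": -0.0013,"yaw": 0},{"jaw": 1,"dx": 0,"dy": -0.0035,"dz": -0.001,"yaw": 0},{"jaw": 1,"dx": 0,"dy": -0.0034,"dz": -0.0012,"yaw": 0},{"jaw": 1,"dx": 0,"dy": -0.0033,"dz": -0.0015,"yaw": 0},{"jaw": 1,"dx": 0,"dy": -0.0032,"dz": -0.0018,"yaw": 0}]'

```text
clock: 25.05
tool_pos: [0.5053, -0.0615, 0.0688]
eef_rot: [0.753, 0.658, -0.008, -0.023]
contact_force: [3.7, 1.8, -0.9]
opening: 0.236
```

```bash
python3 -c "
from h import *
log();nxt(4,50.2,(-.0002,.0002))"
```

```text
t 25.05 phi -147.7 rad 50.0 a 61.7 Ftan 3.37 Frad 1.02 Fax 2.34 op 0.236 tilt [-2.6 -1. ] v 0.09 yaw 0.007
  row [ 0.0001 -0.003  -0.0017]
  row [ 0.0001 -0.0029 -0.002 ]
  row [ 0.0001 -0.0027 -0.0022]
  row [ 0.0001 -0.0025 -0.0024]
  row [ 0.0001 -0.0024 -0.0026]
```

play_rows --targets '[{"jaw": 1,"dx": 0,"dy": -0.003,"dz": -0.0018,"yaw": 0},{"jaw": 1,"dx": 0,"dy": -0.003,"dz": -0.0021,"yaw": 0},{"jaw": 1,"dx": 0,"dy": -0.0028,"dz": -0.0023,"yaw": 0},{"jaw": 1,"dx": 0,"dy": -0.0026,"dz": -0.0026,"yaw": 0},{"jaw": 1,"dx": 0,"dy": -0.0024,"dz": -0.0028,"yaw": 0}]'

```text
clock: 25.55
tool_pos: [0.4915, -0.0594, 0.0817]
eef_rot: [0.753, 0.658, -0.008, -0.023]
contact_force: [4.2, 2.5, -2.1]
opening: 0.229
```

```bash
python3 -c "
from h import *
log()"; python3 fit.py
```

```text
t 25.55 phi -125.8 rad 50.1 a 61.6 Ftan 3.89 Frad 1.88 Fax 3.06 op 0.229 tilt [-2.5 -1. ] v 0.07 yaw 0.007
center mm [-0.18  0.24 50.23] res 0.26
plain drag 3.85 m 2.41 target phi 234.0 +- 2.7 rms 0.5 extra []
with Frad drag 3.85 m 2.41 target phi 234.0 +- 2.7 rms 0.51 extra [-0.001]
dir1 drag 3.9 m 2.41 target phi 236.0 +- 3.9 rms 0.55 extra []
dir-1 drag 3.79 m 2.43 target phi 231.6 +- 3.7 rms 0.46 extra []
turned deg from first sample 96.4 phi now 233.8
with tilt drag 3.87 m 2.4 target phi 234.3 +- 2.7 rms 0.5 extra [0.05]
moving only drag 3.87 m 2.44 target phi 234.2 +- 2.6 rms 0.5 extra []
moving+tilt drag 3.88 m 2.43 target phi 234.5 +- 2.7 rms 0.5 extra [0.046]
```

play_rows --targets '[{"jaw": 1,"dx": 0,"dy": 0,"dz": 0,"yaw": 0},{"jaw": 0.6,"dx": 0,"dy": 0,"dz": 0,"yaw": 0},{"jaw": 0.6,"dx": 0,"dy": 0,"dz": 0,"yaw": 0},{"jaw": 0.6,"dx": 0,"dy": 0,"dz": 0,"yaw": 0},{"jaw": 0.6,"dx": 0,"dy": 0,"dz": 0,"yaw": 0}]'

```text
clock: 26.05
tool_pos: [0.4848, -0.0613, 0.0815]
eef_rot: [0.753, 0.658, -0.013, -0.026]
contact_force: [0.6, -0.5, 0.5]
opening: 0.402
```

Run:
```python
from h import *
togo(AX)
B=[]
for i in range(36):
    d=r.snapshot("side");s=r.get_state();B.append(s["contact_force"])
B=np.array(B);print(s["clock"],s["opening"],np.round(s["tool_pos"],4));print(B.round(1)[::3].tolist())
C=np.c_[B@e,B[:,2],B@n];print("mean e,z,n",C.mean(0),"sd",C.std(0),"lag1",[np.corrcoef(C[1:,k],C[:-1,k])[0,1].round(2) for k in range(3)])
cv2.imwrite("pics/side3.png",cv2.resize(d["frame"][80:300,150:400,::-1],None,fx=3,fy=2.7))
```

```text
t 26.05 togo tool [ 0.0646  0.0455 -0.0502] yaw 0.006 F [ 0.58 -0.49  0.51] q [ 0.01  0.81  0.06  2.05 -0.2   0.35  0.1 ] op 0.402
tool z [-0.054  0.023 -0.998]
27.85 0.4005177795543841 [ 0.486  -0.0609  0.0817]
[[0.3, 0.3, 0.5], [-1.1, 0.0, -0.5], [0.0, 0.9, -1.0], [0.5, 0.3, 1.0], [0.9, 0.2, -0.5], [0.5, -0.4, 0.7], [0.5, 0.0, -1.3], [-1.1, -0.0, 0.7], [0.6, 0.4, -0.1], [-0.1, 0.3, -0.0], [-0.3, -0.7, 0.9], [-0.9, -0.2, -0.3]]
mean e,z,n [ 0.07220811  0.00151582 -0.01962352] sd [0.60024218 0.57115901 0.47864793] lag1 [np.float64(-0.07), np.float64(0.15), np.float64(-0.13)]
```

View pics/side3.png

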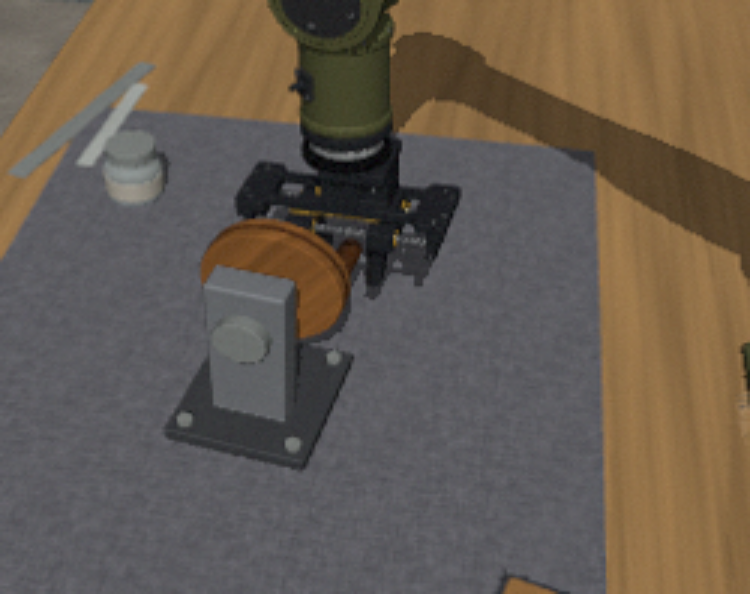

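Run:
```python
from h import *
s=r.get_state();M=R.from_quat(s["eef_rot"]).as_matrix();g=s["tool_pos"]-.019*M[:,2]
p=np.radians(233.8);T=AX+.062*n+(-.0002+.0502*np.sin(p))*e+np.array([0,0,.0002+.0502*np.cos(p)])
print((M.T@(T-g)).round(4), np.degrees([M[:,2]@e,M[:,2]@n]))
```

```text
[ 0.0018  0.005  -0.0001] [-3.10207333 -0.89624135]
```

play_rows --targets '[{"jaw": 0.6,"dx": 0.001,"dy": 0.0025,"dz": 0,"yaw": 0},{"jaw": 0.6,"dx": 0.0005,"dy": 0.002,"dz": 0,"yaw": 0},{"jaw": 0.6,"dx": 0,"dy": 0,"dz": 0,"yaw": 0},{"jaw": 0.65,"dx": 0,"dy": 0,"dz": 0,"yaw": 0},{"jaw": 0.7,"dx": 0,"dy": 0,"dz": 0,"yaw": 0}]'

```text
clock: 28.35
tool_pos: [0.4913, -0.0598, 0.0814]
eef_rot: [0.753, 0.658, -0.012, -0.026]
contact_force: [0.4, 0.0, -0.5]
opening: 0.306
```

Run:
```python
from h import *
s=r.get_state();M=R.from_quat(s["eef_rot"]).as_matrix();g=s["tool_pos"]-.019*M[:,2]
p=np.radians(233.8);T=AX+.062*n+(-.0002+.0502*np.sin(p))*e+np.array([0,0,.0002+.0502*np.cos(p)])
print((M.T@(T-g)).round(4), np.degrees([M[:,2]@e,M[:,2]@n]),s["contact_force"],s["opening"],s["clock"])
```

```text
[ 0.0001 -0.0001 -0.0002] [-3.08514982 -0.89706872] [ 0.44824065  0.0436863  -0.53708373] 0.305612473592979 28.35
```

play_rows --targets '[{"jaw": 1,"dx": 0,"dy": 0,"dz": 0,"yaw": 0},{"jaw": 1,"dx": 0,"dy": 0,"dz": 0,"yaw": 0},{"jaw": 1,"dx": 0,"dy": 0,"dz": 0,"yaw": 0},{"jaw": 1,"dx": 0,"dy": 0,"dz": 0,"yaw": 0},{"jaw": 1,"dx": 0,"dy": 0,"dz": 0,"yaw": 0}]' --squeeze 35

```text
clock: 28.85
tool_pos: [0.491, -0.0598, 0.0815]
eef_rot: [0.753, 0.658, -0.012, -0.026]
contact_force: [-0.3, 0.0, 0.6]
opening: 0.231
```

```bash
cp log.jsonl fitlog.jsonl
python3 - <<'E'
from h import *
F=[];ph=[]
for i in range(12):
    d=r.snapshot("top" if i<1 else "side");s=r.get_state();M=R.from_quat(s["eef_rot"]).as_matrix();g=s["tool_pos"]-.019*M[:,2]-AX
    if i==0: cv2.imwrite("pics/top4.png",d["frame"][:,:,::-1])
    F.append(s["contact_force"]);ph.append(np.degrees(np.arctan2(g@e+.00018,g[2]-.00024))%360)
cv2.imwrite("pics/side4.png",cv2.resize(d["frame"][80:300,150:400,::-1],None,fx=3,fy=2.7))
print(np.mean(F,0).round(2),np.round(ph,1),s["opening"],s["clock"])
E
```

```text
[0.05 0.31 0.04] [233.8 233.8 233.8 233.8 233.8 233.8 233.8 233.8 233.8 233.8 233.8 233.8] 0.22957165445409689 29.45
```

View pics/top4.png

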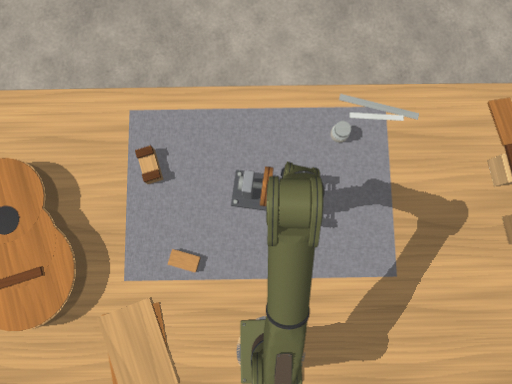

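View pics/side4.png

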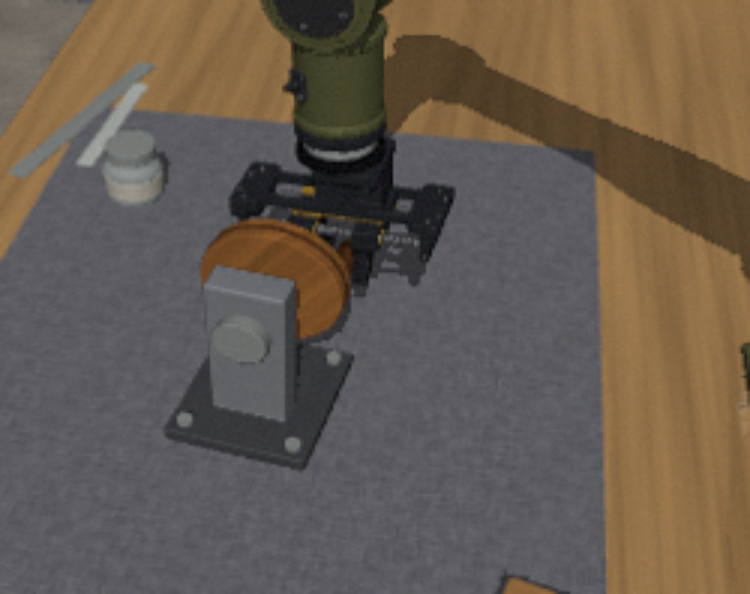

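```bash
python3 -c "
from plant import r
print(r.finish_job())"
```

```text
the job is handed in; nothing more can be done
None
```

I cranked the wheel by its handle a little over one full turn, found the heavy side, and left it pointing straight down with the handle gripped. The job is handed in, at about 29.5 s of the 61 s allowed.

- **Cranking:** I turned the wheel clockwise about 412° from its start, with the handle starting at about 117° clockwise from the top. I then turned it back about 336° and clockwise again to the stop, logging the force at the handle along the way.
- **What the forces showed:** the drag came out at 3.85 N (0.19 N m, as stated) and the ballast pull at 2.4 N (0.12 N m, within the given range). The heavy side is down when the handle stands at about 234° clockwise from the top.
- **Uncertainty:** about ±2.7°, set by sensor noise of roughly 0.5 N per reading. The two directions gave slightly different answers, 236° clockwise and 232° counter-clockwise, which agree within that noise.
- **One brief release:** at the stop I opened the jaws to check the force sensor's zero, which was 0.07 N or less, then gripped again. Part of the reverse run stuck at the start, but leaving out the slow readings made no difference to the result.
- **Last checks:** the handle held steady at 233.8° with the jaws closed on it at 35 N (opening 0.23) and about 0.3 N of outside force. The final pictures show the jar, the sanding block and the neck rest where they were.
- **Not ideal:** the tool ended about 3° off vertical, because the moves gave no way to correct tilt.

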